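Load the draining stand with wet tissue cassettes

TASK

Get the draining stand ready: turn the red transport lock knob anticlockwise to its stop, lift it out and stand it in the black parking cup, and push the freed drip tray up its ramp until it rests fully home against the top stop. Only then lay every cassette from the pad on the sloping plate with its long side across the slope, so that they all end flat and in line against the side rail, the first in the low corner against the low rail and each further one close behind the last. When all are in, press the red key to start the timer, and leave the things standing about where they are.

Things in the scene. Friction and masses are not known exactly. Their poses are not given: they have to be found in the camera images.
- stand: draining stand, fixed to the cart; origin on the cart top below the sloping plate's front edge, x from its ramp's foot to the back, y left, z up. An aluminium ramp, 6 degrees, rises along +x from x = -177 mm (17 mm high) to the top stop, a cross bar at x = 42 mm; 10 mm curbs guide the tray with 1.5 mm play a side. The plate stands over the ramp's upper end; nothing is higher than 165 mm
- drain_plate: polished sloping plate of the stand; origin on its surface in the low corner, front left, 72 mm up; x along the surface up the slope (24 degrees), y along it to the left (14 degrees downhill), z normal. Surface x 0 to 150, y 0 to -96 mm; low rail at x = 0, side rail at y = 0, both 9 mm high, other edges open. Friction about 0.1: a cassette let go on it slides to the rails
- tray_mid (a point): white drip tray, open, 86 (its x) x 96 (y) x 18 mm high, walls 3 mm, 0.15 to 0.3 kg; the point is its centre, 9 mm above its underside; x points up the ramp. A flat tab 3 mm thick, 36 mm wide reaches 63 mm forward from the foot of its front (-x) wall; a slot in it, 32 (x) by 18 mm, 41 mm before the wall, lies round the lock knob. Friction keeps it on the ramp where it is left
- tray_home (a point): a point of the stand: where tray_mid is when the tray's back wall rests against the top stop, 60 mm up the ramp from where the tray is locked; axes as the stand's
- lock_grip (a point): red lock knob, loose, 50 g: bar grip 34 long (its x), 11 wide (y), 25 mm high; the point is the grip's middle. Below: flange 28 mm wide (its underside 17 mm under the point), 10 mm shank, T foot 24 x 9 x 5 mm parallel to the grip, ending 34 mm under the point. At the start the foot is caught in a T-slot along the ramp, the grip 60 to 80 degrees clockwise (from above) of the stand's x
- lock_foot (a point): centre of the lock knob's T foot, 31.5 mm below lock_grip, same axes; at the start it is at x = -143 mm, y = 0 of the stand. When the knob has been turned anticlockwise to its stop, grip and foot lie along the ramp (the stand's x) and the knob lifts out; 20 mm up it is clear of the tray's tab
- cup (a point): a point of the stand: middle of the inner floor of the black parking cup at the stand's left front, 7 mm above the cart; inner diameter 34 mm, rim 15 mm above this floor. The knob's T foot stands on this floor when parked
- timer_key_2 (a joint): the right-hand, red key of the bench timer (start); metres pressed, 0 to 0.0012, springs back; about 5 N press it fully
- start_key (a point): centre of the top of the red key, 19 mm above the cart; key 12 x 16 mm. The timer is fixed, 62 x 64 x 16 mm, with two blue keys beside the red one, towards +y of this point
- pad: white absorbent pad, 150 x 150 x 3 mm, fixed; origin at the centre of its underside
- place_1 (a point): a point of the sloping plate: centre of a cassette that lies as number 1 in the closed row up the side rail (number 1 in the low corner; 28 mm apart), 4 mm above the plate's surface, 14 mm from the low rail and 20.5 mm from the side rail
- place_2 (a point): a point of the sloping plate: centre of a cassette that lies as number 2 in the closed row up the side rail (number 1 in the low corner; 28 mm apart), 4 mm above the plate's surface, 42 mm from the low rail and 20.5 mm from the side rail
- place_3 (a point): a point of the sloping plate: centre of a cassette that lies as number 3 in the closed row up the side rail (number 1 in the low corner; 28 mm apart), 4 mm above the plate's surface, 70 mm from the low rail and 20.5 mm from the side rail
- place_4 (a point): a point of the sloping plate: centre of a cassette that lies as number 4 in the closed row up the side rail (number 1 in the low corner; 28 mm apart), 4 mm above the plate's surface, 98 mm from the low rail and 20.5 mm from the side rail
- cas_pink (a point): plastic tissue cassette, pink, 28 (its x) x 41 (its y) x 8 mm (z), 25 g, slippery plastic; the point is its centre. The slanted white label face is at the -y end. Starts flat on the absorbent pad. Some of the four may be absent
- cas_yellow (a point): plastic tissue cassette, yellow, 28 (its x) x 41 (its y) x 8 mm (z), 25 g, slippery plastic; the point is its centre. The slanted white label face is at the -y end. Starts flat on the absorbent pad. Some of the four may be absent
- cas_green (a point): plastic tissue cassette, green, 28 (its x) x 41 (its y) x 8 mm (z), 25 g, slippery plastic; the point is its centre. The slanted white label face is at the -y end. Starts flat on the absorbent pad. Some of the four may be absent
- cas_blue (a point): plastic tissue cassette, blue, 28 (its x) x 41 (its y) x 8 mm (z), 25 g, slippery plastic; the point is its centre. The slanted white label face is at the -y end. Starts flat on the absorbent pad. Some of the four may be absent
- pot: bystander, loose, leave alone: specimen pot with yellow cap, 50 mm diameter, 55 mm high; origin at the centre of its underside
- cover_box: bystander, loose, leave alone: small blue box of cover glasses, 34 x 34 x 17 mm; origin at the centre of its underside
- marker: bystander, loose, leave alone: blue marker, 132 mm long (y), 13 mm thick; origin at the centre of its underside
- forceps: bystander, loose, leave alone: steel forceps, 126 mm long (y), 8 mm high; origin at the centre of its underside

How it is judged:
On the way, in this order (a step that is already met when the one before it is completed fails the run):
1. the lock knob is lifted out of the ramp (z of lock_foot in the frame of stand above 0.035 m), for 0.1 s.
2. the drip tray rests against the top stop (distance between tray_mid and tray_home below 0.006 m and angle between the x axis of tray_mid and the x axis of tray_home, either way round below 0.16 rad), for 0.3 s.
3. all cassettes present lie in a closed row from the low corner (angle between the x axis of each of cas_pink, cas_yellow, cas_green, cas_blue and the x axis of drain_plate, either way round below 0.12 rad and angle between the z axis of each of cas_pink, cas_yellow, cas_green, cas_blue and the z axis of drain_plate, either way round below 0.12 rad and (distance between cas_pink and place_1 below 0.007 m or (distance between cas_pink and place_2 below 0.007 m and distance between any of cas_yellow, cas_green, cas_blue and place_1 below 0.007 m) or (distance between cas_pink and place_3 below 0.007 m and distance between any of cas_yellow, cas_green, cas_blue and place_2 below 0.007 m) or (distance between cas_pink and place_4 below 0.007 m and distance between any of cas_yellow, cas_green, cas_blue and place_3 below 0.007 m)) and (distance between cas_yellow and place_1 below 0.007 m or (distance between cas_yellow and place_2 below 0.007 m and distance between any of cas_pink, cas_green, cas_blue and place_1 below 0.007 m) or (distance between cas_yellow and place_3 below 0.007 m and distance between any of cas_pink, cas_green, cas_blue and place_2 below 0.007 m) or (distance between cas_yellow and place_4 below 0.007 m and distance between any of cas_pink, cas_green, cas_blue and place_3 below 0.007 m)) and (distance between cas_green and place_1 below 0.007 m or (distance between cas_green and place_2 below 0.007 m and distance between any of cas_pink, cas_yellow, cas_blue and place_1 below 0.007 m) or (distance between cas_green and place_3 below 0.007 m and distance between any of cas_pink, cas_yellow, cas_blue and place_2 below 0.007 m) or (distance between cas_green and place_4 below 0.007 m and distance between any of cas_pink, cas_yellow, cas_blue and place_3 below 0.007 m)) and (distance between cas_blue and place_1 below 0.007 m or (distance between cas_blue and place_2 below 0.007 m and distance between any of cas_pink, cas_yellow, cas_green and place_1 below 0.007 m) or (distance between cas_blue and place_3 below 0.007 m and distance between any of cas_pink, cas_yellow, cas_green and place_2 below 0.007 m) or (distance between cas_blue and place_4 below 0.007 m and distance between any of cas_pink, cas_yellow, cas_green and place_3 below 0.007 m))), for 0.5 s.
4. the red timer key is pressed (value of joint timer_key_2 above 0.0007 m), for 0.05 s.
At the end, for the whole second after the job is handed in: The knob's foot is in the cup (16 mm from its middle); the tray within 6 mm of home; every cassette flat on the plate, square to the rails (0.12 rad), within 7 mm of its place in the closed row along the side rail that starts in the low corner; all at rest; the red key was pressed (all of step 2 and all of step 3 and distance between lock_foot and cup below 0.016 m); the robot touches nothing.
It fails at once if the pot is moved by more than 3 cm (distance of pot from where it was at the start of the episode above 0.03 m).
It fails at once if the cover_box is moved by more than 3 cm (distance of cover_box from where it was at the start of the episode above 0.03 m).
It fails at once if the marker is moved by more than 3 cm (distance of marker from where it was at the start of the episode above 0.03 m).
It fails at once if the forceps is moved by more than 3 cm (distance of forceps from where it was at the start of the episode above 0.03 m).
Of cassette_pink, cassette_yellow, cassette_green, cassette_blue only 3 to 4 are there at a start; the rules pass over those that are not, and their reading is None.
At some moment in a run one of drip_tray may be knocked a few centimetres aside while the robot is not near it.
Once in a run the grip may slacken for a moment while it holds something.
It also fails if it takes over 208 s, if anything falls off the work surface, if the arm or the gripper's body presses on something with over 40 N, if the wrist force passes 120 N, or if a joint passes its speed limit or range.

ROBOT

A 6-joint arm with a two-finger parallel gripper is mounted at the origin on a cart in front of the work surface, level with it; the furniture and walls round the work are solid. World frame = base frame: x ahead of the robot, y to its left, z up, the work surface at z = 0. Lengths are in m, angles in rad, forces in N, time in s.
With the tool pointing down it reaches from about 0.35 to 0.725 m from the base axis. Payload 6 kg.
Tool frame: the origin (TCP) lies at the very end of the fingers, on their centre line; the grasp point (between the pads) lies env.grip_point_offset behind it (env.grip_point_offset is the distance from the TCP to the grasp point, in m); z points along the fingers, y is the line along which they close (so a half turn about z gives the same grasp; the last joint's range is limited). The gripper opens to 85 mm and grips with 20 to 120 N. Pads are 22 mm wide; open, the fingers measure 114 mm over their backs; the gripper's body (76 mm by 85 mm) begins 54 mm behind the grasp point. The pads swing forward as they close: fully open they stand 13 mm farther back than shut.
Start: joints at [-1.005, 0.04, 0.085, 0, -1.615, -0.334], TCP at [0.138, -0.584, 0.231] pointing down, gripper open.
Joint ranges: [-2.56, 2.56], [-1.29, 2.01], [-1.08, 1.49], [-3.29, 1.98], [-2.81, -0.18], [-2.99, 2.99]. Speed limits (rad/s): [2.57, 2.57, 3.01, 3.14, 3.14, 3.14].

INTERFACE

Orientations are given as a rotation vector (axis times angle).
In Python, from plant import get_state, eyes, env gives the robot as it stands.
- The arm moves only by the tool apply_moves, never from a script. Its argument "steps" is a list of rows, each a list of 3 entries, a list of its own where there are three numbers: the turn, a rotation vector about the tool's x, y, z in rad, then the shift along the tool's x, y, z in m, then the opening, from 0 (shut) to 1 (fully open). In form: [[[ax, ay, az], [x, y, z], fingers], ...]. A call has 1 to 8 rows; each row shifts and turns the commanded pose from where the row before left it, along the tool's axes as they then stand; what a row does not reach is not made up. A row lasts 1/8 s, in which the tool goes at most 62.5 mm and 10.7 degrees, less where a joint would pass 70% of its speed; a pose out of reach is approached as far as the arm can. A call with a gripper value outside its range is refused whole. The fingers move at their own pace and stop on an object; "squeeze" is the grip in N (left out, the last holds). Time passes only in rows, so rows that do not move let the fingers close. It gives the time, the measured TCP pose, the force, the opening and the grip force at its end, in the units of the state.
- get_state(): the state, without advancing time (a new reading comes with each control period).
- eyes.camera(name): name is "scene" or "side" or "wrist"; returns a dict with "color" (420x560x3 uint8, blue, green, red), "K" (3x3 intrinsics, pixels), "world_to_cam" (4x4, takes a point from world to camera coordinates); the wrist camera has in their place "tool_from_camera" (4x4, takes a point from camera to tool coordinates, whose origin is the TCP and whose axes are the flange's). Camera axes: x right, y down, z forward; pixel columns grow to the right and rows downward; lengths in m; the calibration is good to about 2 mm. A picture is of the moment at which its call begins: read the wrist's pose just before it. There is no depth.
- env.finish_job(): hands the job in; it is judged then, once.
The state is a dict: "t": time; "joints": joint angles; "joint_velocities": joint speeds; "joint_torque": joint torques, N m; "eef_pos": TCP position; "tool_rot": TCP orientation; "contact_force": force on the tool from outside, world axes, zero at the start; "wrist_torque": the same for the moment, N m; "grip_width": finger opening in m; "finger_force": force on a finger pad.
Only numpy, scipy, OpenCV 4.12 (cv2) and the standard library are available. Lean on these libraries where they do the work, as an engineer would, in place of code of your own. Each camera call takes 0.05 s, during which the arm holds its last target. There are 200 camera calls.

## Working session

There is one attempt and no reset: what is moved stays moved. The work goes in short steps, Python scripts to look and compute and a tool call to move; the robot and the scene stay as the last step left them, time stands still between calls to the robot, and variables do not carry over. Pictures are saved under pics/ and viewed, at most 14 in all, crops included, and the job is handed in when it is done.

Besides the shell and the picture viewer there is one more tool, called after "Emit:" as name(argument=value, ...) on one line, values as JSON. apply_moves: Moves the arm, as the interface text tells. Its arguments: {"type":"object","properties":{"steps":{"type":"array","items":{"type":"array"}},"squeeze":{"type":"number"}},"required":["steps"]}

```bash
ls; mkdir -p pics; python3 - <<'E'
from plant import get_state, eyes, env
import cv2,numpy as np
s=get_state(); print({k:np.round(v,3) for k,v in s.items()}, env.grip_point_offset)
for n in ["scene","side"]:
    c=eyes.camera(n); cv2.imwrite(f"pics/{n}0.png",c["color"]); print(n,c["K"],c["world_to_cam"])
s=get_state();c=eyes.camera("wrist"); cv2.imwrite("pics/wrist0.png",c["color"]); print(c["K"],c["tool_from_camera"])
E
```

```text
pics
{'t': np.float64(0.0), 'joints': array([-1.005,  0.041,  0.084, -0.   , -1.615, -0.334]), 'joint_velocities': array([ 0.001, -0.001,  0.003,  0.001,  0.002, -0.001]), 'joint_torque': array([-0.0000e+00, -3.6821e+01,  3.4742e+01,  6.9320e+00, -5.0000e-03,
       -0.0000e+00]), 'eef_pos': array([ 0.138, -0.584,  0.23 ]), 'tool_rot': array([ 3.63e-01, -3.12e+00, -3.00e-03]), 'contact_force': array([ 0.626, -0.098, -0.153]), 'wrist_torque': array([-0.032,  0.073,  0.009]), 'finger_force': np.float64(0.0), 'grip_width': np.float64(0.086)} 0.0187
scene [[484.80491461   0.         275.69568161]
 [  0.         484.80491461 216.57923023]
 [  0.           0.           1.        ]] [[-0.48241388 -0.87579765  0.01597905  0.53466521]
 [-0.51958796  0.27142214 -0.81015948  0.25973477]
 [ 0.7051987  -0.3991347  -0.58599172  0.67808678]
 [ 0.          0.          0.          1.        ]]
side [[482.58293391   0.         279.98493593]
 [  0.         482.58293391 204.24763427]
 [  0.           0.           1.        ]] [[-0.98882453 -0.14740657 -0.02230142  0.54762615]
 [-0.06788449  0.57837086 -0.81294455 -0.05047381]
 [ 0.13273186 -0.80234559 -0.58191392  1.21858123]
 [ 0.          0.          0.          1.        ]]
[[297.03708254   0.         277.71271398]
 [  0.         297.03708254 207.49760911]
 [  0.           0.           1.        ]] [[ 6.92262539e-04 -9.51761659e-01 -3.06837523e-01  7.87265299e-02]
 [ 9.99999726e-01  5.78963860e-04  4.60265565e-04  3.55319112e-04]
 [-2.60415281e-04 -3.06837758e-01  9.51761799e-01 -1.42201641e-01]
 [ 0.00000000e+00  0.00000000e+00  0.00000000e+00  1.00000000e+00]]
```

View pics/scene0.png

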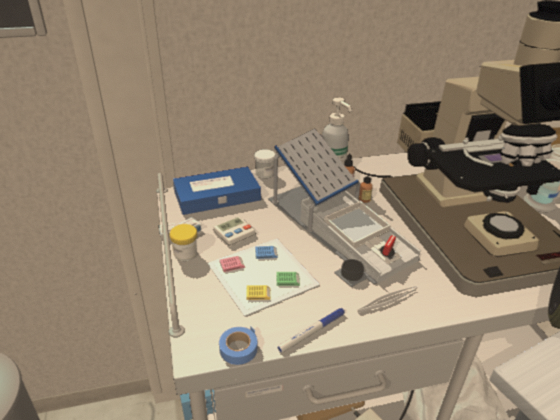

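View pics/side0.png

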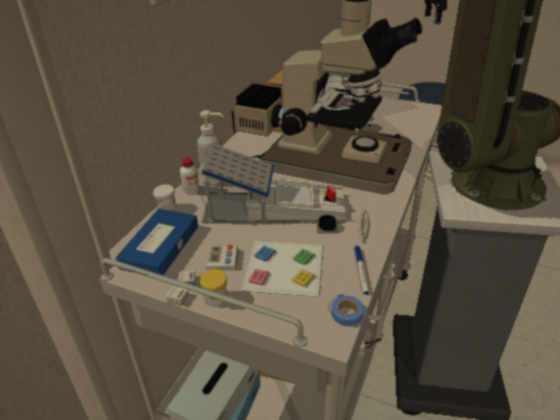

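```bash
cat > h.py <<'E'
import numpy as np, cv2
from scipy.spatial.transform import Rotation as R
from plant import get_state, eyes, env
def shot(n, save=None):
    s=get_state(); c=eyes.camera(n)
    if n=="wrist":
        T=np.eye(4); T[:3,:3]=R.from_rotvec(s["tool_rot"]).as_matrix(); T[:3,3]=s["eef_pos"]
        M=T@c["tool_from_camera"]
    else: M=np.linalg.inv(c["world_to_cam"])
    if save: cv2.imwrite(f"pics/{save}.png",c["color"])
    return dict(img=c["color"],K=c["K"],M=M)
def ray(c,uv):
    d=np.linalg.inv(c["K"])@[uv[0],uv[1],1]; d=c["M"][:3,:3]@d
    return c["M"][:3,3], d/np.linalg.norm(d)
def onz(c,uv,z):
    o,d=ray(c,uv); return o+d*(z-o[2])/d[2]
def tri(obs):
    A=np.zeros((3,3));b=np.zeros(3)
    rs=[ray(c,uv) for c,uv in obs]
    for o,d in rs:
        P=np.eye(3)-np.outer(d,d); A+=P; b+=P@o
    p=np.linalg.solve(A,b)
    return p, max(np.linalg.norm((np.eye(3)-np.outer(d,d))@(p-o)) for o,d in rs)
def proj(c,p):
    q=np.linalg.inv(c["M"])@np.append(p,1); q=c["K"]@q[:3]; return q[:2]/q[2]
HUE=dict(pink=(168,179),yellow=(18,34),green=(45,85),blue=(95,118),red=(0,6))
def mask(img,name,s=90,v=60):
    h=cv2.cvtColor(img,cv2.COLOR_BGR2HSV); lo,hi=HUE[name]
    return cv2.inRange(h,(lo,s,v),(hi,255,255))
def blobs(m,amin=30):
    m=cv2.morphologyEx(m,cv2.MORPH_CLOSE,np.ones((3,3)))
    cs,_=cv2.findContours(m,cv2.RETR_EXTERNAL,cv2.CHAIN_APPROX_NONE)
    return sorted([c[:,0,:] for c in cs if cv2.contourArea(c)>=amin],key=lambda c:-cv2.contourArea(c))
E
python3 - <<'E'
from h import *
np.set_printoptions(precision=4,suppress=True)
a=shot("scene");b=shot("side")
print(a["M"][:3,3],b["M"][:3,3])
P={"pad":((262,275),(284,268)),"pink":((231,264),(259,277)),"yellow":((257,293),(304,277)),"green":((287,279),(304,256)),"blue":((265,252),(264,253)),"key":((249,231),(233,258)),"knob":((389,247),(331,194)),"cup":((352,268),(327,222)),"pot":((183,234),(213,281)),"plTop":((312,132),(213,150)),"plL":((276,163),(205,172)),"plFrontL":((320,202),(267,191)),"plFR":((357,180),(273,166)),"rampfootL":((373,282),(344,219)),"rampfootR":((416,256),(347,197)),"box":((190,228),(188,280)),"marker":((312,331),(362,270)),"forceps":((388,301),(365,225))}
for k,(u,v) in P.items(): print(k,*tri([(a,u),(b,v)]))
E
```

```text
[-0.0853  0.6684  0.5992] [0.3763 1.0876 0.6803]
pad [ 0.4906  0.3686 -0.0013] 0.0001559369809989614
pink [0.5347 0.4096 0.0075] 0.00020708648019479868
yellow [0.4457 0.4013 0.0091] 0.0006956340111909175
green [0.4526 0.3383 0.008 ] 0.0004970620218700239
blue [0.5372 0.3377 0.0068] 0.00033509339996739255
key [ 0.6064  0.341  -0.0001] 0.008932522206492544
knob [0.4098 0.1495 0.0395] 8.215244846731405e-05
cup [0.4133 0.2273 0.0171] 0.0007540563804662037
pot [0.6081 0.4711 0.0482] 0.0005969724925761203
plTop [0.6836 0.1514 0.1462] 0.0042411047697386035
plL [0.6774 0.2348 0.1176] 0.014426318307916639
plFrontL [0.5495 0.2107 0.076 ] 0.0020271191468078475
plFR [0.55   0.1267 0.0962] 0.0029109579727056643
rampfootL [0.3749 0.2078 0.0105] 0.0023832725574495853
rampfootR [0.3749 0.1153 0.0202] 0.008449316770710763
box [0.6721 0.4367 0.008 ] 0.0003944554096732435
marker [0.3331 0.3616 0.0049] 7.1008090735375e-05
forceps [0.3281 0.2125 0.0044] 0.0002505014022224808
```

```bash
python3 - <<'E'
from h import *
np.set_printoptions(precision=3,suppress=True)
a=shot("scene");b=shot("side")
P={"knob":((422,153),(291,121)),"lens":((503,226),(367,148)),"baseFL":((465,280),(380,186)),"baseBL":((385,184),(262,150)),"spot2":((494,271),(382,172)),"arm":((432,165),(300,140))}
for k,(u,v) in P.items(): print(k,*tri([(a,u),(b,v)]))
for uv in [(413,28),(415,18),(388,50),(345,10)]:
    for z in (.3,.35,.4,.45): print(uv,onz(b,uv,z))
def stack(img,x,y,w,h,f): return cv2.resize(img[y:y+h,x:x+w],None,fx=f,fy=f,interpolation=cv2.INTER_CUBIC)
cv2.imwrite("pics/z1.png",np.hstack([stack(a["img"],400,0,160,250,2.4),stack(b["img"],270,0,160,250,2.4)]))
E
```

```text
knob [ 0.524 -0.01   0.141] 0.002651183454974402
lens [ 0.33  -0.044  0.066] 0.00555977066342267
baseFL [0.294 0.073 0.02 ] 1.5981318908495845e-05
baseBL [0.596 0.003 0.047] 0.015647970455410474
spot2 [0.287 0.007 0.02 ] 0.0008597332657923098
arm [ 0.504 -0.021  0.102] 0.014416023305170864
(413, 28) [ 0.226 -0.289  0.3  ]
(413, 28) [ 0.246 -0.108  0.35 ]
(413, 28) [0.266 0.073 0.4  ]
(413, 28) [0.285 0.254 0.45 ]
(415, 18) [ 0.213 -0.391  0.3  ]
(415, 18) [ 0.235 -0.196  0.35 ]
(415, 18) [ 0.256 -0.002  0.4  ]
(415, 18) [0.278 0.192 0.45 ]
(388, 50) [ 0.299 -0.099  0.3  ]
(388, 50) [0.309 0.057 0.35 ]
(388, 50) [0.319 0.213 0.4  ]
(388, 50) [0.329 0.369 0.45 ]
(345, 10) [ 0.416 -0.469  0.3  ]
(345, 10) [ 0.411 -0.265  0.35 ]
(345, 10) [ 0.406 -0.06   0.4  ]
(345, 10) [0.4   0.145 0.45 ]
```

View pics/z1.png

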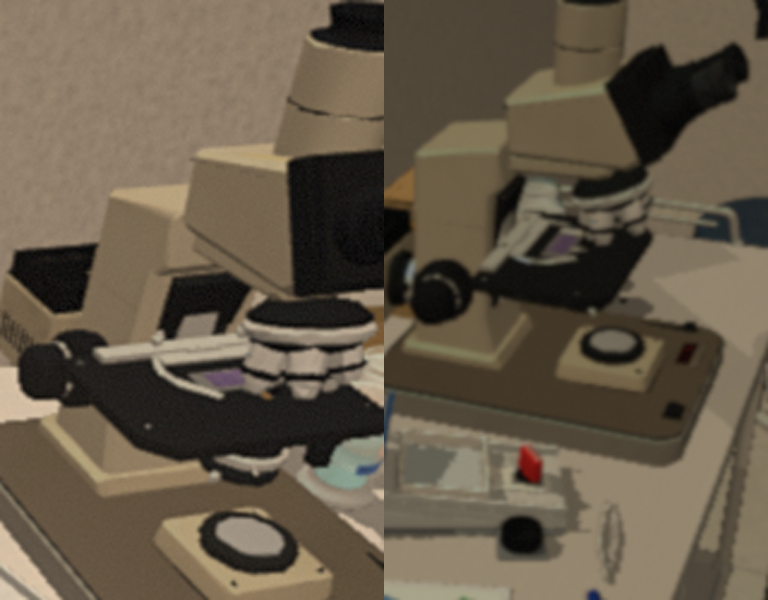

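```bash
python3 - <<'E'
from h import *
np.set_printoptions(precision=3,suppress=True)
a=shot("scene");b=shot("side")
p,e=tri([(a,(540,62)),(b,(356,35))]);print(p,e)
for uv in [(547,4),(547,0)]:
    o,d=ray(a,uv)
    t=((p-o)[:2]@d[:2])/(d[:2]@d[:2]); print(o+t*d)
p,e=tri([(a,(452,75)),(b,(318,53))]);print("armtop",p,e)
E
```

```text
[ 0.378 -0.064  0.35 ] 0.0060766948794425055
[ 0.391 -0.055  0.44 ]
[ 0.392 -0.054  0.445]
armtop [0.457 0.034 0.329] 0.003003237810511623
```

Emit:
apply_moves(steps=[[[0,0,0],[0.02,0,-0.055],1],[[0,0,0],[0.02,0,-0.055],1],[[0,0,0],[0.02,0,-0.055],1],[[0,0,0],[0.02,0,-0.055],1],[[0,0,0],[0.02,0,-0.055],1],[[0,0,0],[0.02,0,-0.055],1]])

```text
t: 1.2
eef_pos: [0.0313, -0.6127, 0.5432]
tool_rot: [-0.36, 3.12, -0.008]
contact_force: [1.5, -2.1, 1.8]
grip_width: 0.0852
finger_force: 0.0
```

```bash
python3 - <<'E'
from h import *
np.set_printoptions(precision=3,suppress=True)
s=get_state(); print(s["t"],s["eef_pos"],s["tool_rot"],s["joints"])
E
```

```text
1.2 [ 0.031 -0.613  0.543] [-0.36   3.12  -0.008] [-1.193  0.46   1.215  0.001 -2.32  -0.147]
```

Emit:
apply_moves(steps=[[[0,0,0.1155],[0,0,0],1],[[0,0,0.1155],[0,0,0],1],[[0,0,0],[-0.06,0.006,0],1],[[0,0,0],[-0.059,0.012,0],1],[[0,0,0],[-0.058,0.018,0],1],[[0,0,0],[-0.056,0.023,0],1],[[0,0,0],[-0.053,0.029,0],1],[[0,0,0],[-0.05,0.034,0],1]])

```text
t: 2.2
eef_pos: [0.3711, -0.4907, 0.5386]
tool_rot: [0.001, -3.141, -0.001]
contact_force: [0.4, -1.0, 0.4]
grip_width: 0.0853
finger_force: 0.0
```

Emit:
apply_moves(steps=[[[0,0,0],[-0.046,0.039,0],1],[[0,0,0],[-0.042,0.043,0],1],[[0,0,0],[-0.038,0.047,0],1],[[0,0,0],[-0.033,0.05,0],1],[[0,0,0],[-0.028,0.054,0],1],[[0,0,0],[-0.022,0.056,0],1],[[0,0,0],[-0.017,0.058,0],1],[[0,0,0],[-0.011,0.059,0],1]])

```text
t: 3.2
eef_pos: [0.6065, -0.0835, 0.5386]
tool_rot: [0.001, -3.141, 0.0]
contact_force: [0.5, -1.0, 0.1]
grip_width: 0.0853
finger_force: 0.0
```

Emit:
apply_moves(steps=[[[0,0,0],[0,0.06,0],1],[[0,0,0],[0.01,0.06,0],1],[[0,0,0],[0.015,0.06,0],1],[[0,0,0],[0.02,0.055,0],1],[[0,0,0],[0.02,0.055,0],1],[[0,0,0],[0.025,0,0.055],1],[[0,0,0],[0.025,0,0.055],1],[[0,0,0],[0,0,0],1]])

```text
t: 4.2
eef_pos: [0.495, 0.2051, 0.4357]
tool_rot: [0.006, -3.127, 0.016]
contact_force: [-0.1, 1.0, -0.1]
grip_width: 0.0854
finger_force: 0.0
```

```bash
python3 - <<'E'
from h import *
np.set_printoptions(precision=3,suppress=True)
c=shot("wrist","w1"); s=get_state(); print(s["eef_pos"],s["tool_rot"],s["joints"])
cv2.imwrite("pics/w1z.png",cv2.resize(c["img"],(780,585),interpolation=cv2.INTER_CUBIC))
E
```

```text
[0.497 0.205 0.443] [ 0.003 -3.137  0.007] [ 0.765  0.01   0.452 -0.    -2.019 -2.334]
```

View pics/w1z.png

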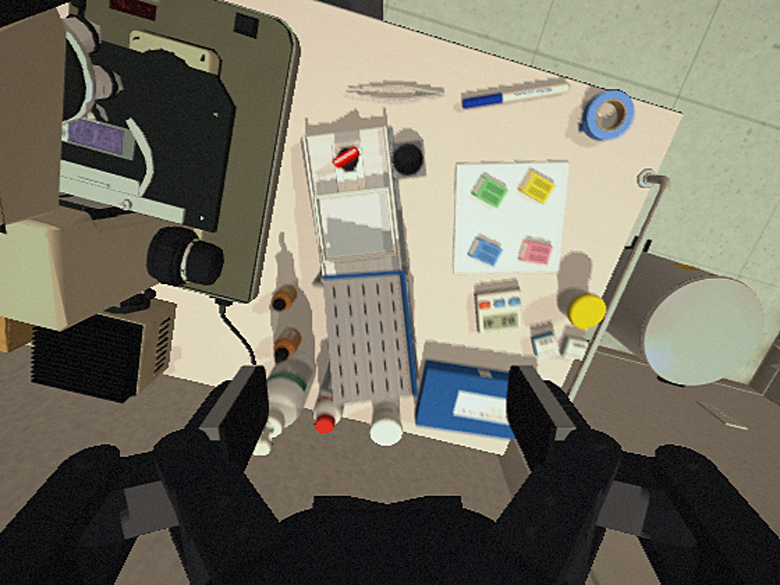

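Emit:
apply_moves(steps=[[[0,0,0],[0.02,-0.012,0.055],1],[[0,0,0],[0.02,-0.012,0.055],1],[[0,0,0],[0.02,-0.012,0.055],1],[[0,0,0],[0.02,-0.012,0.055],1],[[0,0,0],[0.015,-0.006,0.04],1],[[0,0,0],[0,0,0],1],[[0,0,0],[0,0,0],1]])

```text
t: 5.12
eef_pos: [0.4055, 0.1527, 0.191]
tool_rot: [-0.001, 3.135, 0.007]
contact_force: [0.1, 0.2, 1.0]
grip_width: 0.0855
finger_force: 0.0
```

```bash
python3 - <<'E'
from h import *
np.set_printoptions(precision=3,suppress=True)
c=shot("wrist","w2"); s=get_state(); print(s["eef_pos"],s["tool_rot"],s["joints"])
np.savez("w2.npz",**c)
cv2.imwrite("pics/w2z.png",cv2.resize(c["img"],(780,585),interpolation=cv2.INTER_CUBIC))
E
```

```text
[0.405 0.153 0.19 ] [-0.001  3.136  0.006] [ 0.833 -0.432 -0.396  0.001 -1.6   -2.403]
```

View pics/w2z.png

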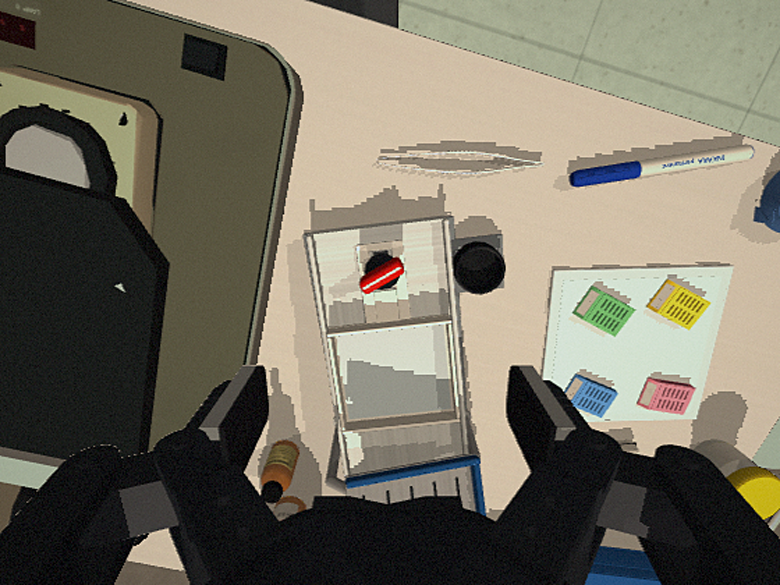

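```bash
python3 - <<'E'
from h import *
np.set_printoptions(precision=4,suppress=True)
c=np.load("w2.npz"); k=1/1.393
def z(u,v,h): return onz(c,(u*k,v*k),h)
A=z(305,234,.027);B=z(452,217,.027);print("front",A,B,np.degrees(np.arctan2(-(B-A)[0],(B-A)[1])),np.linalg.norm(B-A))
C=z(468,455,.05);print("Ledge",C,np.degrees(np.arctan2(*(C-B)[1::-1])))
b=blobs(mask(c["img"],"red",120,60),20)[0]
r=cv2.minAreaRect(b);print(r, [onz(c,p,.052) for p in cv2.boxPoints(r)], onz(c,r[0],.052))
print("cup",z(480,267,.022))
print("rail",z(345,487,.105),z(480,460,.081))
# tray back/front walls
for q in [(327,334),(451,320),(343,430),(458,418)]: print(z(*q,.045))
for n in ["pink","yellow","green","blue"]:
    for b in blobs(mask(c["img"],n,60,60),40)[:3]:
        pts=np.array([onz(c,p,.010)[:2] for p in b]).astype(np.float32)
        print(n,cv2.minAreaRect(pts))
E
```

```text
front [0.3833 0.0929 0.027 ] [0.3707 0.2018 0.027 ] 6.62397449016976 0.10962164824329992
Ledge [0.5639 0.2213 0.05  ] 5.752311897382283
((273.4611511230469, 197.64767456054688), (13.244607925415039, 34.407188415527344), 59.74356460571289) [array([0.4111, 0.1316, 0.052 ]), array([0.3935, 0.1608, 0.052 ]), array([0.4051, 0.1675, 0.052 ]), array([0.423, 0.138, 0.052])] [0.4081 0.1496 0.052 ]
cup [0.4101 0.2264 0.022 ]
rail [0.5441 0.1249 0.105 ] [0.5423 0.2229 0.081 ]
[0.4565 0.1085 0.045 ]
[0.4451 0.202  0.045 ]
[0.5429 0.1178 0.045 ]
[0.5315 0.212  0.045 ]
pink ((0.5333391427993774, 0.4052164554595947), (0.04584842175245285, 0.030740581452846527), 79.63706970214844)
yellow ((0.4093496799468994, -0.050146251916885376), (0.1974010318517685, 0.3619542717933655), 75.61332702636719)
yellow ((0.638069748878479, 0.5214914083480835), (0.07617693394422531, 0.03718411177396774), 43.98135757446289)
yellow ((0.44559210538864136, 0.39697617292404175), (0.046557459980249405, 0.028518447652459145), 62.773704528808594)
green ((0.4516831040382385, 0.33537712693214417), (0.0450872927904129, 0.028344057500362396), 62.24851989746094)
blue ((0.7393500804901123, 0.40805426239967346), (0.08191771060228348, 0.053564466536045074), 89.70011901855469)
blue ((0.5330778360366821, 0.3354283571243286), (0.045912548899650574, 0.030009929090738297), 66.21012115478516)
blue ((0.34045663475990295, 0.3194732367992401), (0.012296447530388832, 0.05097931995987892), 8.724093437194824)
```

```bash
cat >> h.py <<'E'
np.set_printoptions(precision=4,suppress=True)
YAW=np.radians(6.6); S0=np.array([.553,.167,0]); RS=R.from_euler('z',YAW)
def tool(zdir,ydir):
    z=np.array(zdir,float); z/=np.linalg.norm(z); y=np.array(ydir,float); y-=z*(y@z); y/=np.linalg.norm(y)
    return R.from_matrix(np.column_stack([np.cross(y,z),y,z]))
def plan(p,Rt=None,s=None):
    s=s or get_state(); Rc=R.from_rotvec(s["tool_rot"]); Rt=Rt or Rc
    rv=(Rc.inv()*Rt).as_rotvec(); n=int(np.ceil(np.degrees(np.linalg.norm(rv))/10.5))
    sh=Rt.inv().apply(np.array(p)-s["eef_pos"])
    print("t",round(float(s["t"]),1),"turn",rv,"rows",n,"each",rv/max(n,1)," then shift",sh,"rows",int(np.ceil(np.linalg.norm(sh)/.06)))
    return Rt
def az(deg): return np.array([np.cos(np.radians(deg)),np.sin(np.radians(deg)),0])
NR=RS.apply([-np.sin(np.radians(6)),0,np.cos(np.radians(6))])
E
python3 - <<'E'
from h import *
p=np.array([.4102,.15,.032])
Rt=tool(-NR,az(211)); plan(p+NR*.06,Rt)
E
```

```text
t 5.2 turn [ 0.0993 -0.0673 -2.1117] rows 12 each [ 0.0083 -0.0056 -0.176 ]  then shift [-0.002   0.0123  0.098 ] rows 2
```

Emit:
apply_moves(steps=[[[0.0083,-0.0056,-0.176],[0,0,0],0.45],[[0.0083,-0.0056,-0.176],[0,0,0],0.45],[[0.0083,-0.0056,-0.176],[0,0,0],0.45],[[0.0083,-0.0056,-0.176],[0,0,0],0.45],[[0.0083,-0.0056,-0.176],[0,0,0],0.45],[[0.0083,-0.0056,-0.176],[0,0,0],0.45],[[0.0083,-0.0056,-0.176],[0,0,0],0.45],[[0.0083,-0.0056,-0.176],[0,0,0],0.45]])

```text
t: 6.18
eef_pos: [0.4044, 0.1524, 0.1888]
tool_rot: [-2.011, 2.352, -0.095]
contact_force: [-0.1, 0.5, -0.3]
grip_width: 0.0387
finger_force: 0.0
```

Emit:
apply_moves(steps=[[[0.0083,-0.0056,-0.176],[0,0,0],0.45],[[0.0083,-0.0056,-0.176],[0,0,0],0.45],[[0.0083,-0.0056,-0.176],[0,0,0],0.45],[[0.0083,-0.0056,-0.176],[0,0,0],0.45],[[0,0,0],[-0.001,0.006,0.049],0.45],[[0,0,0],[-0.001,0.006,0.049],0.45],[[0,0,0],[0,0,0],0.45]])

```text
t: 7.05
eef_pos: [0.401, 0.1471, 0.0861]
tool_rot: [-2.689, 1.517, -0.125]
contact_force: [0.2, -0.6, 2.1]
grip_width: 0.0385
finger_force: 0.0
```

```bash
python3 - <<'E'
from h import *
c=shot("wrist","w3"); s=get_state(); print(s["eef_pos"],s["grip_width"],s["joints"])
p=np.array([.4102,.15,.032])
Rt=tool(-NR,az(211)); plan(p,Rt)
cv2.imwrite("pics/w3z.png",cv2.resize(c["img"],(780,585),interpolation=cv2.INTER_CUBIC))
for b in blobs(mask(c["img"],"red",120,60),20)[:2]:
  r=cv2.minAreaRect(b);print(r, onz(c,r[0],.0525)); q=[onz(c,x,.0525) for x in cv2.boxPoints(r)];print(q)
E
```

```text
[0.4024 0.1479 0.0891] 0.038078136152213164 [ 0.8948 -0.5368 -0.6787  0.0749 -1.3608 -0.364 ]
t 7.1 turn [ 0.0056 -0.0017  0.001 ] rows 1 each [ 0.0056 -0.0017  0.001 ]  then shift [-0.0002 -0.0023  0.0576] rows 1
((268.0, 232.5), (57.0, 18.0), 90.0) [0.4118 0.1468 0.0525]
[array([0.4263, 0.1336, 0.0525]), array([0.4167, 0.1275, 0.0525]), array([0.3966, 0.1607, 0.0525]), array([0.4066, 0.1673, 0.0525])]
```

View pics/w3z.png

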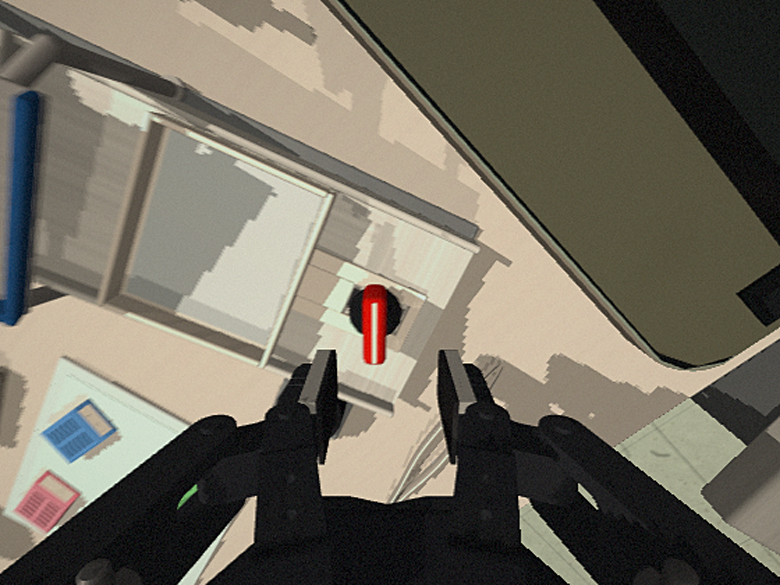

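Emit:
apply_moves(steps=[[[0,0,0],[0.002,-0.0045,0.028],0.45],[[0,0,0],[0,0,0.03],0.45],[[0,0,0],[0,0,0],0.45],[[0,0,0],[0,0,0],0.3],[[0,0,0],[0,0,0],0.0],[[0,0,0],[0,0,0],0.0],[[0,0,0],[0,0,0],0.0]], squeeze=40)

```text
t: 7.98
eef_pos: [0.4131, 0.1496, 0.0322]
tool_rot: [-2.683, 1.512, -0.129]
contact_force: [-2.1, -0.4, 6.3]
grip_width: 0.0104
finger_force: 41.2
```

```bash
python3 - <<'E'
from h import *
s=get_state(); print(s["eef_pos"],s["grip_width"],s["finger_force"],s["contact_force"])
Rt=tool(-NR,az(211+65.6)); plan(s["eef_pos"],Rt)
E
```

```text
[0.4131 0.1496 0.0322] 0.010402996526985314 41.165982484817505 [-2.0614 -0.4491  6.2686]
t 8.0 turn [ 0.0027  0.0011 -1.1414] rows 7 each [ 0.0004  0.0002 -0.1631]  then shift [0. 0. 0.] rows 0
```

Emit:
apply_moves(steps=[[[0,0,-0.1],[0,0,0],0],[[0,0,-0.163],[0,0,0],0],[[0,0,-0.163],[0,0,0],0],[[0,0,-0.163],[0,0,0],0],[[0,0,-0.163],[0,0,0],0],[[0,0,-0.163],[0,0,0],0],[[0,0,-0.163],[0,0,0],0],[[0,0,-0.07],[0,0,0],0]])

```text
t: 8.98
eef_pos: [0.4133, 0.1496, 0.0323]
tool_rot: [-3.128, -0.196, -0.161]
contact_force: [-0.6, -0.2, 5.6]
grip_width: 0.0102
finger_force: 41.0
```

```bash
python3 - <<'E'
from h import *
s=get_state(); print(s["eef_pos"],s["grip_width"],s["finger_force"],s["contact_force"],s["wrist_torque"])
Rt=tool(-NR,az(211+65.6)); plan(s["eef_pos"],Rt)
E
```

```text
[0.4133 0.1496 0.0323] 0.010219981856834025 41.010775566101074 [-0.6408 -0.1591  5.6082] [-0.0338  0.2112 -0.0064]
t 9.0 turn [0.0017 0.0018 0.0099] rows 1 each [0.0017 0.0018 0.0099]  then shift [0. 0. 0.] rows 0
```

Emit:
apply_moves(steps=[[[0,0,-0.05],[0,0,0],0],[[0,0,-0.03],[0,0,0],0],[[0,0,0],[0,0,0],0]])

```text
t: 9.35
eef_pos: [0.4132, 0.1497, 0.0322]
tool_rot: [3.121, 0.316, 0.161]
contact_force: [-0.8, 0.7, 5.3]
grip_width: 0.0103
finger_force: 41.0
```

```bash
python3 - <<'E'
from h import *
s=get_state(); print(s["eef_pos"],s["grip_width"],s["contact_force"],s["wrist_torque"])
Rt=tool(-NR,az(211+65.6)); plan(s["eef_pos"],Rt)
E
```

```text
[0.4132 0.1497 0.0322] 0.01026175130641525 [-0.8137  0.6746  5.3248] [0.1191 0.4509 0.0019]
t 9.3 turn [0.0014 0.0019 0.0869] rows 1 each [0.0014 0.0019 0.0869]  then shift [0. 0. 0.] rows 0
```

Emit:
apply_moves(steps=[[[0,0,-0.05],[0,0,0],0],[[0,0,-0.05],[0,0,0],0],[[0,0,0],[0,0,0],0]])

```text
t: 9.72
eef_pos: [0.4133, 0.1497, 0.0322]
tool_rot: [3.097, 0.471, 0.161]
contact_force: [-1.2, -0.1, 6.2]
grip_width: 0.0102
finger_force: 41.1
```

```bash
python3 - <<'E'
from h import *
s=get_state(); print(s["eef_pos"],s["grip_width"],s["contact_force"],s["wrist_torque"])
Rt=tool(-NR,az(211+65.6)); plan(s["eef_pos"],Rt)
c=shot("wrist","w4"); cv2.imwrite("pics/w4z.png",cv2.resize(c["img"],(780,585),interpolation=cv2.INTER_CUBIC))
E
```

```text
[0.4133 0.1497 0.0322] 0.010192622315295725 [-1.228  -0.1379  6.16  ] [ 0.1986  0.2569 -0.268 ]
t 9.7 turn [0.0012 0.0018 0.1865] rows 2 each [0.0006 0.0009 0.0933]  then shift [0. 0. 0.] rows 0
```

View pics/w4z.png

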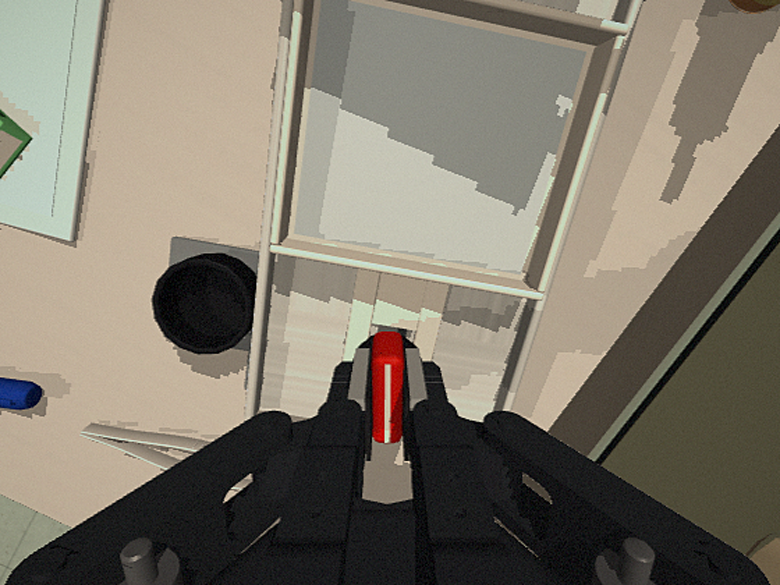

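Emit:
apply_moves(steps=[[[0,0,0.11],[0,0,0],0],[[0,0,0],[0,0,-0.003],0],[[0,0,0],[0,0,-0.003],0],[[0,0,0],[0,0,0],0]])

```text
t: 10.28
eef_pos: [0.4112, 0.1491, 0.0359]
tool_rot: [3.123, 0.301, 0.155]
contact_force: [-2.2, 3.3, 0.6]
grip_width: 0.0103
finger_force: 40.3
```

Emit:
apply_moves(steps=[[[0,0,0],[0,0,-0.006],0],[[0,0,0],[0,0,-0.006],0],[[0,0,0],[0,0,0],0]])

```text
t: 10.65
eef_pos: [0.4105, 0.1483, 0.0484]
tool_rot: [3.121, 0.3, 0.157]
contact_force: [0.4, 0.1, -1.8]
grip_width: 0.0104
finger_force: 40.1
```

Emit:
apply_moves(steps=[[[0,0,0],[0,0,-0.02],0],[[0,0,0],[0,0,-0.025],0],[[0,0,0],[0,0,-0.025],0],[[0,0,0],[0,0,0],0],[[0,0,0],[0,0,0],0]])

```text
t: 11.28
eef_pos: [0.403, 0.1476, 0.1163]
tool_rot: [3.121, 0.299, 0.154]
contact_force: [-0.6, -0.7, -1.3]
grip_width: 0.0102
finger_force: 40.1
```

```bash
python3 - <<'E'
from h import *
c=eyes.camera("wrist"); T=np.eye(4); T[:3,:3]=R.from_rotvec([3.097,.471,.161]).as_matrix(); T[:3,3]=[.4133,.1497,.0322]
o=dict(K=c["K"],M=T@c["tool_from_camera"]); print("cup",onz(o,(207/1.393,303/1.393),.022))
s=get_state(); print(s["eef_pos"],s["grip_width"])
cup=np.array([.411,.2265,.10]); plan(cup,tool([0,0,-1],az(186.6)))
E
```

```text
cup [0.4153 0.2246 0.022 ]
[0.4029 0.1475 0.116 ] 0.009698988558651948
t 11.3 turn [-0.0705 -0.0836  1.6453] rows 9 each [-0.0078 -0.0093  0.1828]  then shift [-0.0775 -0.0172  0.016 ] rows 2
```

Emit:
apply_moves(steps=[[[-0.0078,-0.0093,0.1828],[0,0,0],0],[[-0.0078,-0.0093,0.1828],[0,0,0],0],[[-0.0078,-0.0093,0.1828],[0,0,0],0],[[-0.0078,-0.0093,0.1828],[0,0,0],0],[[-0.0078,-0.0093,0.1828],[0,0,0],0],[[-0.0078,-0.0093,0.1828],[0,0,0],0],[[-0.0078,-0.0093,0.1828],[0,0,0],0],[[-0.0078,-0.0093,0.1828],[0,0,0],0]])

```text
t: 12.32
eef_pos: [0.4029, 0.1475, 0.1159]
tool_rot: [2.521, -1.874, 0.018]
contact_force: [0.2, 0.4, -0.3]
grip_width: 0.0102
finger_force: 40.1
```

Emit:
apply_moves(steps=[[[-0.0078,-0.0093,0.1828],[0,0,0],0],[[0,0,0],[-0.038,-0.009,0],0],[[0,0,0],[-0.039,-0.01,0.016],0],[[0,0,0],[0,0,0],0],[[0,0,0],[0,0,0],0]])

```text
t: 12.95
eef_pos: [0.413, 0.2261, 0.1006]
tool_rot: [-2.346, 2.089, -0.001]
contact_force: [0.4, -0.9, -0.2]
grip_width: 0.0101
finger_force: 40.1
```

```bash
python3 - <<'E'
from h import *
s=get_state(); print(s["eef_pos"],s["grip_width"],s["joints"])
plan([.413,.226,.032],tool([0,0,-1],az(186.6)))
c=shot("wrist"); b=shot("side")
z=b["img"][170:270,280:400]; w=c["img"]
cv2.imwrite("pics/w5z.png",np.hstack([cv2.resize(w,(560,420)),cv2.resize(z,(240,420),interpolation=cv2.INTER_CUBIC)]))
E
```

```text
[0.413  0.2261 0.1006] 0.010086052004745414 [ 0.9318 -0.2954 -0.4579  0.0006 -1.4081 -0.8161]
t 12.9 turn [-0.0006 -0.0002  0.0005] rows 1 each [-0.0006 -0.0002  0.0005]  then shift [0.0001 0.0001 0.0686] rows 2
```

View pics/w5z.png

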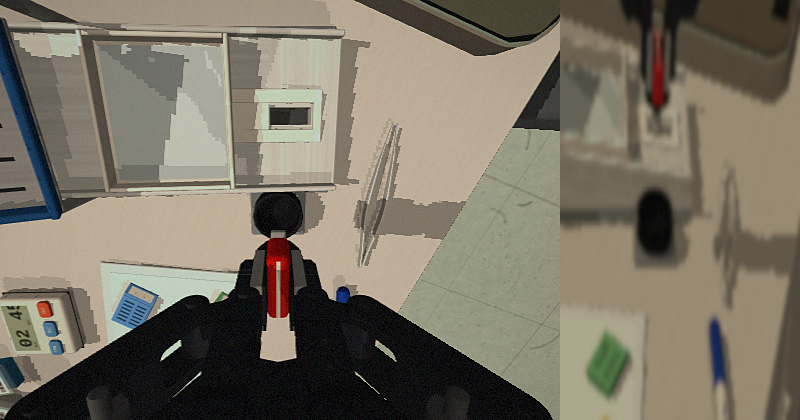

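Emit:
apply_moves(steps=[[[0,0,0],[0.001,0,0.03],0],[[0,0,0],[0,0,0.02],0],[[0,0,0],[0,0,0.012],0],[[0,0,0],[0,0,0.004],0],[[0,0,0],[0,0,0],0]])

```text
t: 13.68
eef_pos: [0.4138, 0.2258, 0.0359]
tool_rot: [-2.344, 2.088, -0.001]
contact_force: [-0.1, -0.1, -0.1]
grip_width: 0.0101
finger_force: 45.5
```

Emit:
apply_moves(steps=[[[0,0,0],[0,0,0.002],0],[[0,0,0],[0,0,0.002],0],[[0,0,0],[0,0,0],0]])

```text
t: 14.05
eef_pos: [0.4135, 0.2258, 0.0313]
tool_rot: [-2.344, 2.088, -0.0]
contact_force: [0.3, -0.2, -1.1]
grip_width: 0.0103
finger_force: 45.5
```

Emit:
apply_moves(steps=[[[0,0,0],[0,0,0.0015],0],[[0,0,0],[0,0,0.0015],0],[[0,0,0],[0,0,0],0]])

```text
t: 14.42
eef_pos: [0.4138, 0.2259, 0.0306]
tool_rot: [-2.344, 2.087, -0.001]
contact_force: [-6.5, -1.9, 13.3]
grip_width: 0.01
finger_force: 47.7
```

Contact with the cup floor; release, raise and look.

Emit:
apply_moves(steps=[[[0,0,0],[0,0,-0.0015],0],[[0,0,0],[0,0,0],0.15],[[0,0,0],[0,0,0],0.3],[[0,0,0],[0,0,0],0.4],[[0,0,0],[0,0,-0.03],0.4],[[0,0,0],[0,0,-0.04],0.4],[[0,0,0],[0,0,-0.04],0.2],[[0,0,0],[0,0,0],0]])

```text
t: 15.42
eef_pos: [0.4147, 0.2267, 0.1435]
tool_rot: [-2.34, 2.084, -0.002]
contact_force: [0.3, -0.7, -0.5]
grip_width: 0.0008
finger_force: 0.0
```

```bash
python3 - <<'E'
from h import *
s=get_state(); print(s["eef_pos"],s["grip_width"],s["joints"])
c=shot("wrist"); b=shot("side")
z=b["img"][170:270,280:400]; w=c["img"]
cv2.imwrite("pics/w6z.png",np.hstack([cv2.resize(w,(560,420)),cv2.resize(z,(240,420),interpolation=cv2.INTER_CUBIC)]))
np.savez("w6.npz",**c)
E
```

```text
[0.4147 0.2267 0.1435] 0.0008326700310570444 [ 0.9303 -0.3125 -0.3932  0.0017 -1.4817 -0.8149]
```

View pics/w6z.png

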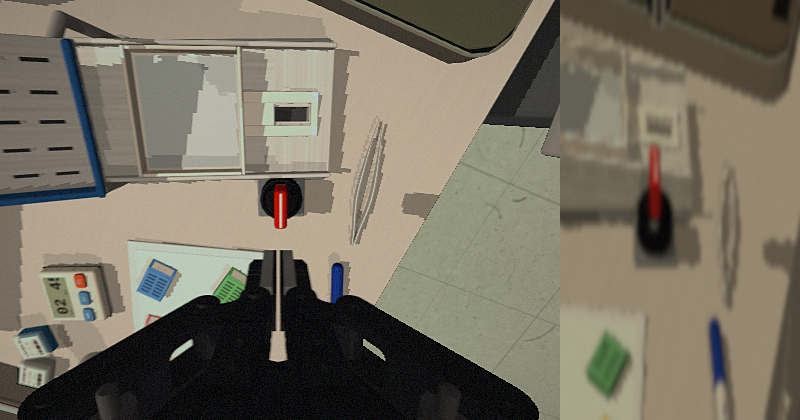

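```bash
python3 - <<'E'
from h import *
Rt=tool([0,0,-1],az(186.6))
p=S0+RS.apply([-.128,0,.031]); print(p); plan(p,Rt)
c=np.load("w6.npz")
# tray front wall outer top edge pixel (243,47)-(243,175), z~.043 ; tray back wall top
for q in [(244,47),(244,175),(126,47),(137,175)]: print(RS.inv().apply(onz(c,q,.043)-S0))
E
```

```text
[0.4258 0.1523 0.031 ]
t 15.5 turn [-0.0016  0.002   0.0002] rows 1 each [-0.0016  0.002   0.0002]  then shift [ 0.0744 -0.0041  0.1087] rows 3
[-0.1052 -0.0475  0.043 ]
[-0.102   0.0474  0.043 ]
[-0.0188 -0.0475  0.043 ]
[-0.0129  0.0477  0.043 ]
```

Emit:
apply_moves(steps=[[[0,0,0],[0.037,-0.002,0],0],[[0,0,0],[0.0375,-0.002,0],0],[[0,0,0],[0,0,0.055],0],[[0,0,0],[0,0,0.045],0],[[0,0,0],[0,0,0.007],0],[[0,0,0],[0,0,0],0]])

```text
t: 16.27
eef_pos: [0.4263, 0.1522, 0.0333]
tool_rot: [-2.345, 2.088, -0.001]
contact_force: [0.0, -0.2, 1.1]
grip_width: -0.0003
finger_force: 0.0
```

Emit:
apply_moves(steps=[[[0,0,0],[0,-0.008,-0.0005],0],[[0,0,0],[0,-0.01,-0.001],0],[[0,0,0],[0,-0.01,-0.001],0],[[0,0,0],[0,-0.01,-0.001],0],[[0,0,0],[0,-0.01,-0.001],0],[[0,0,0],[0,-0.01,-0.001],0],[[0,0,0],[0,0,0],0]])

```text
t: 17.15
eef_pos: [0.4852, 0.1591, 0.04]
tool_rot: [-2.343, 2.088, -0.002]
contact_force: [-2.6, -0.4, 5.2]
grip_width: -0.0
finger_force: 2.3
```

Emit:
apply_moves(steps=[[[0,0,0],[0,-0.004,-0.0004],0],[[0,0,0],[0,-0.004,-0.0004],0],[[0,0,0],[0,0,0],0]])

```text
t: 17.52
eef_pos: [0.4925, 0.1599, 0.0407]
tool_rot: [-2.344, 2.088, -0.001]
contact_force: [-5.9, -0.3, 6.8]
grip_width: 0.0002
finger_force: 3.9
```

Emit:
apply_moves(steps=[[[0,0,0],[0,-0.003,-0.0013],0],[[0,0,0],[0,-0.003,-0.0003],0],[[0,0,0],[0,0,0],0]])

```text
t: 17.9
eef_pos: [0.4982, 0.1606, 0.0414]
tool_rot: [-2.344, 2.088, -0.001]
contact_force: [-3.2, -0.3, 4.6]
grip_width: 0.0001
finger_force: 2.8
```

Emit:
apply_moves(steps=[[[0,0,0],[0,-0.003,-0.0013],0],[[0,0,0],[0,-0.003,-0.0003],0],[[0,0,0],[0,0,0],0]])

```text
t: 18.27
eef_pos: [0.5002, 0.1603, 0.0415]
tool_rot: [2.341, -2.086, -0.007]
contact_force: [-21.0, -0.9, 11.3]
grip_width: 0.0001
finger_force: 11.8
```

```bash
python3 - <<'E'
from h import *
c=shot("wrist"); np.savez("w7.npz",**c); print(get_state()["eef_pos"],RS.inv().apply(get_state()["eef_pos"]-S0))
cv2.imwrite("pics/w7z.png",c["img"])
E
```

```text
[0.5003 0.1603 0.0415] [-0.0532 -0.0006  0.0415]
```

View pics/w7z.png

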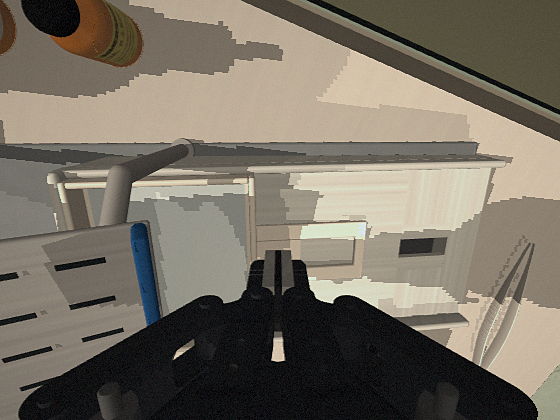

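Emit:
apply_moves(steps=[[[0,0,0],[0,0.012,0],0],[[0,0,0],[0,0.02,-0.01],0],[[0,0,0],[0,0,-0.055],0],[[0,0,0],[-0.02,0,-0.055],0.5],[[0,0,0],[-0.03,-0.03,-0.055],0.5],[[0,0,0],[-0.03,-0.03,-0.055],0.5],[[0,0,0],[0,0,0],0.5],[[0,0,0],[0,0,0],0.5]])

```text
t: 19.32
eef_pos: [0.5166, 0.237, 0.2605]
tool_rot: [-2.345, 2.089, 0.0]
contact_force: [1.3, -0.1, -0.4]
grip_width: 0.0429
finger_force: 0.0
```

```bash
python3 - <<'E'
from h import *
c=shot("wrist"); np.savez("w8.npz",**c); print(get_state()["eef_pos"])
cv2.imwrite("pics/w8z.png",cv2.resize(c["img"],(780,585),interpolation=cv2.INTER_CUBIC))
E
```

```text
[0.5163 0.2366 0.2601]
```

View pics/w8z.png

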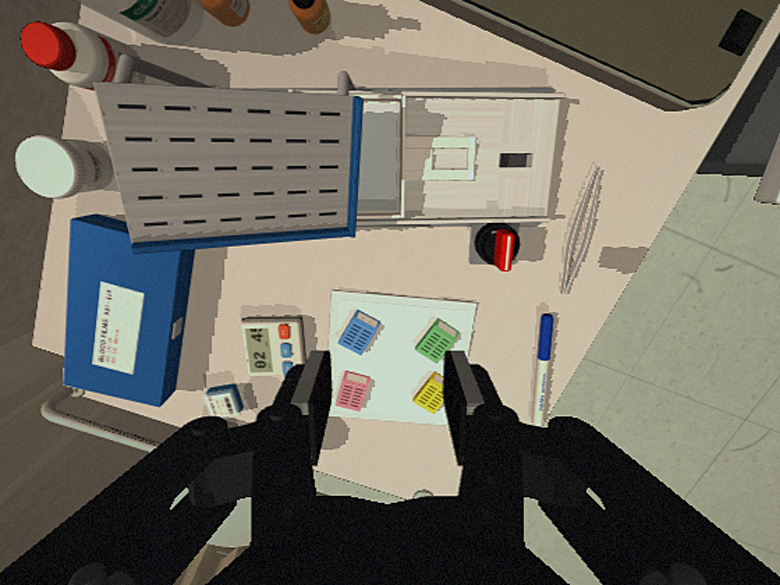

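```bash
cat >> h.py <<'E'
a24,a14=np.radians(24),np.radians(14)
RP0=R.from_euler('y',-a24)*R.from_euler('x',-a14)
E
python3 - <<'E'
from h import *
from scipy.optimize import least_squares
c=np.load("w8.npz"); k=1/1.393
L=np.array([[0,-96,9],[150,-96,0],[150,0,0],[0,0,5]])/1000.
U=np.array([[352,97],[95,84],[131,243],[350,230]])*k
for alt in (RP0,R.from_euler('x',-a14)*R.from_euler('y',-a24)):
    def f(x): 
        Rw=R.from_euler('z',x[3])*alt
        return np.concatenate([proj(c,Rw.apply(l)+x[:3])-u for l,u in zip(L,U)])
    r=least_squares(f,[.55,.21,.072,.115],x_scale=[.01,.01,.01,.1]); x=r.x
    print(x,np.degrees(x[3]),RS.inv().apply(x[:3]-S0),r.fun.round(1))
    g=lambda y:f(np.array([y[0],y[1],.072,np.radians(6.6)])); r=least_squares(g,x[:2]);print(r.x,RS.inv().apply(np.append(r.x,.072)-S0),r.fun.round(1))
for n in ["pink","yellow","green","blue"]:
    for b in blobs(mask(c["img"],n,60,60),40)[:3]:
        pts=np.array([onz(c,p,.010)[:2] for p in b]).astype(np.float32)
        m=cv2.minAreaRect(pts)
        if max(m[1])<.06: print(n,m)
print("key",onz(c,(284*k,331*k),.019))
E
```

```text
[0.5527 0.2171 0.0681 0.1283] 7.350136724492122 [0.0055 0.0498 0.0681] [ 1.9  0.7 -1.3  0.4  1.1 -0.  -1.9 -1.3]
[0.5516 0.2182] [0.0045 0.051  0.072 ] [ 4.   1.7 -2.  -1.3 -0.4  0.1 -1.3  0.3]
[0.5527 0.2168 0.0683 0.0215] 1.230700908138804 [0.0054 0.0496 0.0683] [ 2.3  0.9 -1.7  0.7  1.4 -0.6 -1.8 -1.4]
[0.5479 0.2093] [-0.0002  0.0426  0.072 ] [-1.4 -8.9 -6.6  7.9  7.1  6.4  2.9 -7.4]
pink ((0.5350692868232727, 0.4050500988960266), (0.04411361366510391, 0.027059264481067657), 80.0466079711914)
pink ((0.8056626319885254, 0.1068117693066597), (0.016057772561907768, 0.029101822525262833), 0.25919339060783386)
green ((0.452867329120636, 0.33543407917022705), (0.04305287450551987, 0.029928240925073624), 63.229576110839844)
blue ((0.5344322919845581, 0.33530956506729126), (0.04315648972988129, 0.028265325352549553), 66.76758575439453)
blue ((0.3423534035682678, 0.3179616630077362), (0.012396320700645447, 0.052216481417417526), 8.365691184997559)
key [0.6092 0.3387 0.019 ]
```

```bash
cat >> h.py <<'E'
P0=np.array([.552,.2178,.071]); RP=RS*RP0
def place(x,y,z): return P0+RP.apply(np.array([x,y,z])/1000.)
RT=tool(-RP.apply([0,0,1]),-RP.apply([1,0,0]))   # tool for the plate
E
python3 - <<'E'
from h import *
plan([.5345,.3355,.06],tool([0,0,-1],az(156.5)))
E
```

```text
t 19.4 turn [-0.0002  0.0008  0.5255] rows 3 each [-0.0001  0.0003  0.1752]  then shift [-0.0979  0.0227  0.2001] rows 4
```

Emit:
apply_moves(steps=[[[0,0,0.175],[0,0,0],0.5],[[0,0,0.175],[0,0,0],0.5],[[0,0,0.175],[0,0,0],0.5],[[0,0,0],[-0.03,0.007,0.05],0.5],[[0,0,0],[-0.034,0.008,0.05],0.5],[[0,0,0],[-0.034,0.008,0.05],0.5],[[0,0,0],[0,0,0.05],0.5],[[0,0,0],[0,0,0],0.5]])

```text
t: 20.38
eef_pos: [0.5318, 0.3335, 0.0559]
tool_rot: [1.718, -2.62, 0.002]
contact_force: [0.8, -0.6, 1.1]
grip_width: 0.0425
finger_force: 0.0
```

```bash
cat >> h.py <<'E'
def near(name,z=.010):
    c=shot("wrist"); s=get_state()
    for b in blobs(mask(c["img"],name,60,60),150)[:3]:
        pts=np.array([onz(c,p,z)[:2] for p in b]).astype(np.float32); m=cv2.minAreaRect(pts)
        if max(m[1])<.06: print(name,m)
    return c
E
python3 - <<'E'
from h import *
near("blue"); plan([.5345,.3355,.005],tool([0,0,-1],az(156.5)))
E
```

```text
blue ((0.5352321267127991, 0.3367089629173279), (0.042695701122283936, 0.027661699801683426), 67.01274108886719)
t 20.4 turn [-0.0002 -0.0021  0.0006] rows 1 each [-0.0002 -0.0021  0.0006]  then shift [-0.001  -0.0002  0.0553] rows 1
```

Emit:
apply_moves(steps=[[[0,0,0],[-0.002,0,0.03],0.5],[[0,0,0],[0,0,0.02],0.5],[[0,0,0],[0,0,0.005],0.5],[[0,0,0],[0,0,0],0.5],[[0,0,0],[0,0,0],0.2],[[0,0,0],[0,0,0],0.2],[[0,0,0],[0,0,0],0.2],[[0,0,0],[0,0,0],0.2]], squeeze=35)

```text
t: 21.42
eef_pos: [0.5364, 0.3387, 0.0083]
tool_rot: [-1.721, 2.623, 0.001]
contact_force: [-0.6, 0.3, 5.8]
grip_width: 0.0266
finger_force: 34.9
```

Emit:
apply_moves(steps=[[[0,0,0],[0,0,-0.03],0.2],[[0,0,0],[0,0,-0.05],0.2],[[0,0,0],[0,0,-0.05],0.2],[[0,0,0],[0,0,-0.05],0.2],[[0,0,0],[0,0,0],0.2],[[0,0,0],[0,0,0],0.2]])

```text
t: 22.18
eef_pos: [0.5349, 0.338, 0.1859]
tool_rot: [-1.723, 2.626, 0.002]
contact_force: [0.7, -1.0, -0.6]
grip_width: 0.0262
finger_force: 34.5
```

```bash
python3 - <<'E'
from h import *
s=get_state(); print(s["eef_pos"],s["grip_width"]); plan(place(36,-21,40),RT); plan(place(36,-21,7),RT); print(place(36,-21,40))
E
```

```text
[0.5349 0.338  0.1859] 0.026228082635275072
t 22.2 turn [ 0.4691  0.1272 -0.4636] rows 4 each [ 0.1173  0.0318 -0.1159]  then shift [0.113  0.0078 0.0924] rows 3
t 22.2 turn [ 0.4691  0.1272 -0.4636] rows 4 each [ 0.1173  0.0318 -0.1159]  then shift [0.113  0.0078 0.1254] rows 3
[0.5682 0.2089 0.1257]
```

Emit:
apply_moves(steps=[[[0.117,0.032,-0.116],[0,0,0],0.2],[[0.117,0.032,-0.116],[0,0,0],0.2],[[0.117,0.032,-0.116],[0,0,0],0.2],[[0.117,0.032,-0.116],[0,0,0],0.2],[[0,0,0],[0.04,0.003,0.02],0.2],[[0,0,0],[0.04,0.003,0.03],0.2],[[0,0,0],[0.033,0.002,0.03],0.2],[[0,0,0],[0,0,0],0.2]])

```text
t: 23.18
eef_pos: [0.5621, 0.2076, 0.1334]
tool_rot: [-2.128, 2.001, -0.68]
contact_force: [0.5, -0.9, -0.0]
grip_width: 0.0265
finger_force: 34.6
```

```bash
python3 - <<'E'
from h import *
c=shot("wrist"); np.savez("w9.npz",**c); s=get_state(); print(s["eef_pos"],s["grip_width"],s["joints"]); plan(place(36,-21,7),RT)
cv2.imwrite("pics/w9z.png",cv2.resize(c["img"],(780,585),interpolation=cv2.INTER_CUBIC))
E
```

```text
[0.5626 0.2093 0.1351] 0.026063683932977446 [ 0.9345 -0.1967 -0.5566  0.5162 -1.1649 -1.0688]
t 23.2 turn [ 0.003  -0.0034  0.0004] rows 1 each [ 0.003  -0.0034  0.0004]  then shift [-0.0016 -0.0012  0.0437] rows 1
```

View pics/w9z.png

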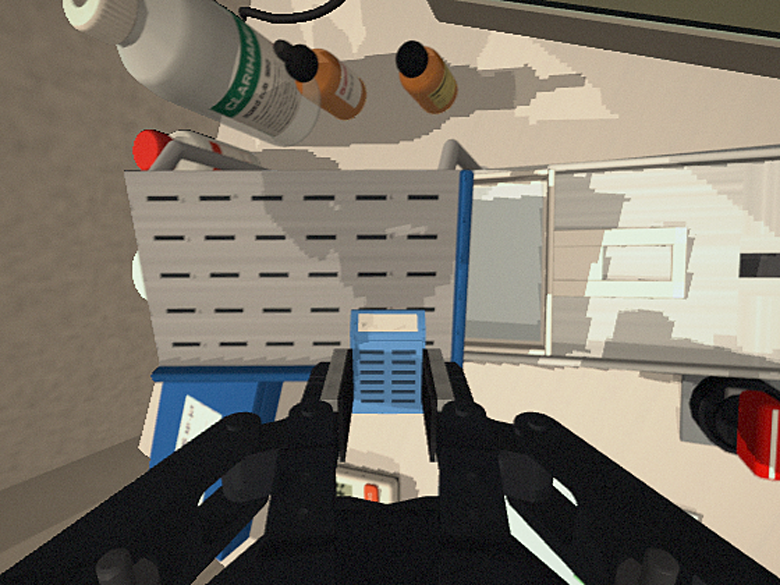

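```bash
python3 - <<'E'
from h import *
c=np.load("w9.npz"); k=1/1.393
def pl(u,v,z):
    o,d=ray(c,(u*k,v*k)); n=RP.apply([0,0,1]); o2=P0+n*z/1000
    return RP.inv().apply(o+d*((o2-o)@n)/(d@n)-P0)*1000
print(pl(125,170,0),pl(157,366,0),pl(460,170,9),pl(455,360,9), pl(154,379,9))
E
```

```text
[149.2562 -96.1153   0.    ] [151.2829   0.9976  -0.    ] [  1.7963 -96.3978   9.    ] [-0.5754 -6.767   9.    ] [148.457    3.3883   9.    ]
```

Emit:
apply_moves(steps=[[[0,0,0],[-0.0015,-0.001,0.02],0.2],[[0,0,0],[0,0,0.015],0.2],[[0,0,0],[0,0,0.006],0.2],[[0,0,0],[0,0,0],0.2]])

```text
t: 23.72
eef_pos: [0.5812, 0.2047, 0.1008]
tool_rot: [-2.126, 1.995, -0.68]
contact_force: [-0.4, 0.2, -0.2]
grip_width: 0.026
finger_force: 34.6
```

```bash
python3 - <<'E'
from h import *
s=get_state(); print(RP.inv().apply(s["eef_pos"]-P0)*1000,RP.inv().apply(s["contact_force"]))
E
```

```text
[ 37.2934 -19.763   11.6082] [-0.4383  0.1962  0.0356]
```

Emit:
apply_moves(steps=[[[0,0,0],[0,0,0.002],0.2],[[0,0,0],[0,0,0.002],0.2],[[0,0,0],[0,0,0],0.2]])

```text
t: 24.1
eef_pos: [0.583, 0.204, 0.0978]
tool_rot: [-2.125, 1.994, -0.68]
contact_force: [0.9, -0.4, -0.6]
grip_width: 0.0258
finger_force: 34.6
```

Emit:
apply_moves(steps=[[[0,0,0],[0,0,0.0015],0.2],[[0,0,0],[0,0,0.001],0.2],[[0,0,0],[0,0,0],0.2]])

```text
t: 24.48
eef_pos: [0.5843, 0.2038, 0.096]
tool_rot: [-2.124, 1.994, -0.68]
contact_force: [-1.1, 0.3, 2.7]
grip_width: 0.0257
finger_force: 34.9
```

```bash
python3 - <<'E'
from h import *
s=get_state(); print(RP.inv().apply(s["eef_pos"]-P0)*1000,RP.inv().apply(s["contact_force"]))
E
```

```text
[ 38.0148 -19.6577   5.9053] [ 0.0957 -0.3103  2.9328]
```

Emit:
apply_moves(steps=[[[0,0,0],[0,0,-0.0005],0.3],[[0,0,0],[0,0,0],0.42],[[0,0,0],[0,0,0],0.42],[[0,0,0],[0,0,-0.01],0.42],[[0,0,0],[0,0,-0.03],0.42],[[0,0,0],[0,0,-0.05],0.5],[[0,0,0],[0,0,-0.05],0.5],[[0,0,0],[0,0,0],0.5]])

```text
t: 25.48
eef_pos: [0.5252, 0.2331, 0.2259]
tool_rot: [-2.119, 1.988, -0.677]
contact_force: [-0.2, 0.2, -0.6]
grip_width: 0.0428
finger_force: 0.0
```

```bash
cat >> h.py <<'E'
def onplate(c,uv,z=8):
    o,d=ray(c,uv); n=RP.apply([0,0,1]); o2=P0+n*z/1000
    return (RP.inv().apply(o+d*((o2-o)@n)/(d@n)-P0)*1000)[:2]
def row(c,names):
    for n in names:
        for b in blobs(mask(c["img"],n,60,60),100):
            m=cv2.minAreaRect(np.array([onplate(c,p) for p in b]).astype(np.float32))
            if -5<m[0][0]<160 and -100<m[0][1]<5 and 25<max(m[1])<60 and min(m[1])>15: print("row",n,np.round(m[0],1),np.round(m[1],1),round(m[2],1))
def tray(c):
    # red-free: report front wall edge along the ramp's centre line offset 30 mm
    pass
E
python3 - <<'E'
from h import *
c=shot("wrist"); np.savez("w10.npz",**c); row(c,["blue"]); cv2.imwrite("pics/w10.png",c["img"])
plan([.453,.3355,.06],tool([0,0,-1],az(153.2)))
s=get_state();print(s["eef_pos"])
E
```

```text
t 25.5 turn [-0.4756 -0.1082  0.521 ] rows 4 each [-0.1189 -0.027   0.1302]  then shift [-0.0598  0.1108  0.1628] rows 4
[0.5249 0.2322 0.2228]
```

```bash
python3 - <<'E'
from h import *
c=np.load("w10.npz"); hsv=cv2.cvtColor(c["img"],cv2.COLOR_BGR2HSV)
for p in [(14,-20.5),(14,-25),(10,-15),(20,-30),(42,-20),(14,-38),(60,1),(14,-3)]:
    u=proj(c,place(*p,8)).round().astype(int); print(p,u,hsv[u[1],u[0]],c["img"][u[1],u[0]])
for th in (150,170,190):
  m=cv2.inRange(hsv,(95,80,th),(118,255,255))
  m=mask(c["img"],"blue",80,th); m2=mask(c["img"],"blue",60,th)&cv2.inRange(hsv,(0,0,0),(180,190,255))
  for b in blobs(m2,60):
    r=cv2.minAreaRect(np.array([onplate(c,p) for p in b]).astype(np.float32))
    if -20<r[0][0]<160 and -100<r[0][1]<15: print(th,r)
E
```

```text
(14, -20.5) [305 192] [104 121 177] [177 137  93]
(14, -25) [305 187] [104 127 183] [183 141  92]
(10, -15) [309 197] [104 123  58] [58 45 30]
(20, -30) [299 182] [104 123 181] [181 139  94]
(42, -20) [277 192] [ 16  41 151] [127 140 151]
(14, -38) [305 174] [ 18  54 216] [170 197 216]
(60, 1) [259 212] [107 173 118] [118  74  38]
(14, -3) [304 209] [105 120 183] [183 141  97]
150 ((13.979799270629883, -21.927488327026367), (27.866262435913086, 41.00497817993164), 0.0680844783782959)
170 ((13.908467292785645, -20.473657608032227), (38.14931106567383, 26.957069396972656), 89.61701965332031)
```

Emit:
apply_moves(steps=[[[-0.119,-0.027,0.13],[0,0,0],0.5],[[-0.119,-0.027,0.13],[0,0,0],0.5],[[-0.119,-0.027,0.13],[0,0,0],0.5],[[-0.119,-0.027,0.13],[0,0,0],0.5],[[0,0,0],[-0.025,0.045,0.02],0.5],[[0,0,0],[-0.025,0.045,0.035],0.5],[[0,0,0],[-0.01,0.021,0.055],0.5],[[0,0,0],[0,0,0.053],0.5]])

```text
t: 26.52
eef_pos: [0.4511, 0.3345, 0.0542]
tool_rot: [1.644, -2.67, 0.003]
contact_force: [1.2, 0.1, -0.3]
grip_width: 0.0426
finger_force: 0.0
```

Emit:
apply_moves(steps=[[[0,0,0],[0,0,0],0.5]])

```text
t: 26.65
eef_pos: [0.45, 0.3312, 0.0514]
tool_rot: [1.637, -2.664, 0.008]
contact_force: [0.5, -0.2, 0.8]
grip_width: 0.0427
finger_force: 0.0
```

```bash
python3 - <<'E'
from h import *
c=near("green"); plan([.453,.3355,.007],tool([0,0,-1],az(153.2)))
print("TCP",get_state()["eef_pos"])
E
```

```text
green ((0.45282530784606934, 0.33661410212516785), (0.042857930064201355, 0.028203334659337997), 62.19632339477539)
t 26.7 turn [ 0.0009 -0.0095 -0.0008] rows 1 each [ 0.0009 -0.0095 -0.0008]  then shift [-0.0029  0.0005  0.0486] rows 1
TCP [0.4522 0.3326 0.0556]
```

Emit:
apply_moves(steps=[[[0,0,0],[-0.002,0.0005,0.025],0.5],[[0,0,0],[0,0,0.018],0.5],[[0,0,0],[0,0,0.0035],0.5],[[0,0,0],[0,0,0],0.5],[[0,0,0],[0,0,0],0.2],[[0,0,0],[0,0,0],0.2],[[0,0,0],[0,0,0],0.2],[[0,0,0],[0,0,0],0.2]])

```text
t: 27.7
eef_pos: [0.4534, 0.3362, 0.0114]
tool_rot: [1.644, -2.674, 0.003]
contact_force: [-1.1, -1.6, 6.1]
grip_width: 0.0172
finger_force: 2.9
```

Emit:
apply_moves(steps=[[[0,0,0],[0,0,0],0.5],[[0,0,0],[0,0,-0.02],0.5],[[0,0,0],[0,0,-0.025],0.5],[[0,0,0],[0,0,0],0.5],[[0,0,0],[0,0,0],0.5]])

```text
t: 28.32
eef_pos: [0.4525, 0.3356, 0.0541]
tool_rot: [1.641, -2.671, 0.003]
contact_force: [0.4, -0.6, 0.3]
grip_width: 0.0431
finger_force: 0.0
```

```bash
python3 - <<'E'
from h import *
print("TCP",get_state()["eef_pos"],get_state()["grip_width"]); c=near("green"); near("yellow");near("pink")
cv2.imwrite("pics/w11.png",c["img"])
E
```

```text
TCP [0.4525 0.3356 0.0541] 0.043076024514064504
green ((0.45234745740890503, 0.33594220876693726), (0.04241017624735832, 0.028247112408280373), 63.14091873168945)
yellow ((0.45124343037605286, 0.3943477272987366), (0.04452754557132721, 0.017302870750427246), 64.65196990966797)
yellow ((0.6460707783699036, 0.3484852612018585), (0.025688378140330315, 0.011218536645174026), 7.9054059982299805)
pink ((0.5241459608078003, 0.39909133315086365), (0.030886443331837654, 0.013917677104473114), 79.35381317138672)
```

Emit:
apply_moves(steps=[[[0,0,0],[0,0,0.025],0.5],[[0,0,0],[0,0,0.018],0.5],[[0,0,0],[0,0,0.007],0.5],[[0,0,0],[0,0,0],0.5],[[0,0,0],[0,0,0],0.5]])

```text
t: 29.1
eef_pos: [0.4534, 0.3361, 0.0062]
tool_rot: [1.644, -2.673, 0.003]
contact_force: [-0.5, 0.1, 0.0]
grip_width: 0.0426
finger_force: 0.0
```

Emit:
apply_moves(steps=[[[0,0,0],[0,0,0],0.2],[[0,0,0],[0,0,0],0.2],[[0,0,0],[0,0,0],0.2],[[0,0,0],[0,0,0],0.2]])

```text
t: 29.6
eef_pos: [0.4534, 0.3362, 0.0063]
tool_rot: [1.644, -2.673, 0.003]
contact_force: [-0.6, -0.4, 5.9]
grip_width: 0.0266
finger_force: 35.0
```

Emit:
apply_moves(steps=[[[0,0,0],[0,0,-0.03],0.2],[[0,0,0],[0,0,-0.05],0.2],[[0,0,0],[0,0,-0.05],0.2],[[0,0,0],[0,0,-0.05],0.2],[[0,0,0],[0,0,0],0.2],[[0,0,0],[0,0,0],0.2]])

```text
t: 30.35
eef_pos: [0.453, 0.3364, 0.1842]
tool_rot: [1.642, -2.671, 0.003]
contact_force: [0.2, -0.7, -1.1]
grip_width: 0.0266
finger_force: 34.5
```

```bash
python3 - <<'E'
from h import *
s=get_state(); print(s["eef_pos"],s["grip_width"]); plan(place(65,-21,40),RT); print(place(64,-21,40))
E
```

```text
[0.453  0.3364 0.1842] 0.026580260854221167
t 30.4 turn [ 0.4773  0.1065 -0.5196] rows 4 each [ 0.1193  0.0266 -0.1299]  then shift [ 0.113  -0.0963  0.125 ] rows 4
[0.5936 0.2118 0.1371]
```

Emit:
apply_moves(steps=[[[0.119,0.027,-0.13],[0,0,0],0.2],[[0.119,0.027,-0.13],[0,0,0],0.2],[[0.119,0.027,-0.13],[0,0,0],0.2],[[0.119,0.027,-0.13],[0,0,0],0.2],[[0,0,0],[0.038,-0.032,0.01],0.2],[[0,0,0],[0.038,-0.032,0.03],0.2],[[0,0,0],[0.037,-0.032,0.04],0.2],[[0,0,0],[0,0,0.045],0.2]])

```text
t: 31.35
eef_pos: [0.5957, 0.2102, 0.1383]
tool_rot: [-2.121, 1.997, -0.679]
contact_force: [0.2, -0.1, -0.2]
grip_width: 0.0264
finger_force: 34.6
```

Emit:
apply_moves(steps=[[[0,0,0],[0,0,0],0.2],[[0,0,0],[0,0,0],0.2]])

```text
t: 31.6
eef_pos: [0.5939, 0.2125, 0.1387]
tool_rot: [-2.126, 1.994, -0.681]
contact_force: [-0.4, 0.5, 0.0]
grip_width: 0.0264
finger_force: 34.6
```

```bash
cat >> h.py <<'E'
def cas(c,n,z):
    # centre of cassette n in plate coords if its top is z mm above plate
    hsv=cv2.cvtColor(c["img"],cv2.COLOR_BGR2HSV); m=mask(c["img"],n,60,50)
    if n=="blue": m=mask(c["img"],n,60,120)&cv2.inRange(hsv,(0,0,0),(180,150,255))
    for b in blobs(m,100):
        r=cv2.minAreaRect(np.array([onplate(c,p,z) for p in b]).astype(np.float32))
        if -20<r[0][0]<170 and -110<r[0][1]<20: print(n,np.round(r[0],1),np.round(r[1],1),round(r[2],1))
E
python3 - <<'E'
from h import *
s=get_state(); print(RP.inv().apply(s["eef_pos"]-P0)*1000, s["grip_width"]); plan(place(65,-21,8),RT)
c=shot("wrist"); cas(c,"green",45); cas(c,"blue",8)
E
```

```text
[ 65.0567 -20.7166  41.3902] 0.026446003342679592
t 31.6 turn [ 0.0002 -0.0015  0.0013] rows 1 each [ 0.0002 -0.0015  0.0013]  then shift [0.0003 0.0001 0.0334] rows 1
green [ 64.4 -21.2] [44.2 28.3] 89.7
blue [ 14.9 -22. ] [29.6 42.5] 0.1
```

Emit:
apply_moves(steps=[[[0,0,0],[0.002,0,0.02],0.2],[[0,0,0],[0,0,0.011],0.2],[[0,0,0],[0,0,0.004],0.2],[[0,0,0],[0,0,0],0.2]])

```text
t: 32.15
eef_pos: [0.6089, 0.2039, 0.1086]
tool_rot: [-2.125, 1.994, -0.68]
contact_force: [0.1, 0.3, -0.6]
grip_width: 0.0266
finger_force: 34.6
```

Emit:
apply_moves(steps=[[[0,0,0],[0,0,0.001],0.2],[[0,0,0],[0,0,0],0.2]])

```text
t: 32.4
eef_pos: [0.6093, 0.2036, 0.1077]
tool_rot: [-2.124, 1.994, -0.68]
contact_force: [0.4, -0.6, 0.1]
grip_width: 0.0266
finger_force: 34.6
```

```bash
python3 - <<'E'
from h import *
s=get_state(); print(RP.inv().apply(s["eef_pos"]-P0)*1000, RP.inv().apply(s["contact_force"]),s["grip_width"])
E
```

```text
[ 65.4752 -22.7043   5.7191] [ 0.2943 -0.5666 -0.2158] 0.026566481289333106
```

Emit:
apply_moves(steps=[[[0,0,0],[0,0,0.001],0.2],[[0,0,0],[0,0,0],0.2]])

```text
t: 32.65
eef_pos: [0.6097, 0.2032, 0.1063]
tool_rot: [-2.125, 1.995, -0.68]
contact_force: [0.4, 0.5, 0.6]
grip_width: 0.0266
finger_force: 34.6
```

Emit:
apply_moves(steps=[[[0,0,0],[0,0,0],0.3],[[0,0,0],[0,0,0],0.42],[[0,0,0],[0,0,0],0.42],[[0,0,0],[0,0,-0.01],0.42],[[0,0,0],[0,0,-0.03],0.42],[[0,0,0],[0,0,-0.05],0.5],[[0,0,0],[0,0,-0.05],0.5],[[0,0,0],[0,0,0],0.5]])

```text
t: 33.65
eef_pos: [0.5511, 0.2327, 0.2368]
tool_rot: [-2.118, 1.988, -0.678]
contact_force: [1.0, -0.5, -1.3]
grip_width: 0.043
finger_force: 0.0
```

```bash
python3 - <<'E'
from h import *
c=shot("wrist"); np.savez("w12.npz",**c); cas(c,"blue",8); cas(c,"green",8); near("yellow");near("pink")
plan([.446,.3965,.06],tool([0,0,-1],az(153)))
# tray check: print proj of expected home front-wall line
h=cv2.cvtColor(c["img"],cv2.COLOR_BGR2GRAY)
a=np.radians(6)
for y in (-.03,.03):
    l=[]
    for x in np.arange(-.09,-.02,.002):
        u=proj(c,S0+RS.apply([x,y,.017+(x+.177)*np.tan(a)+.018])).round().astype(int)
        l.append(int(h[u[1],u[0]]) if 0<=u[1]<420 and 0<=u[0]<560 else -1)
    print(y,l)
E
```

```text
blue [ 13.7 -21.9] [28.  42.2] 0.4
green [ 41.7 -21.8] [27.8 42.5] 0.7
t 33.8 turn [-0.4736 -0.1118  0.5243] rows 4 each [-0.1184 -0.028   0.1311]  then shift [-0.1003  0.1685  0.1703] rows 5
-0.03 [216, 216, 217, 217, 217, 219, 224, 222, 166, 155, 159, 157, 160, 158, 159, 154, 154, 158, 157, 155, 158, 158, 154, 162, 156, 141, 133, 158, 160, 159, 159, 158, 157, 153, 155]
0.03 [218, 219, 219, 221, 218, 220, 218, 218, 218, 219, 217, 222, 220, 218, 220, 157, 155, 161, 160, 155, 158, 158, 153, 201, 224, 147, 133, 158, 159, 151, 154, 156, 155, 158, 158]
```

Emit:
apply_moves(steps=[[[-0.118,-0.028,0.131],[0,0,0],0.5],[[-0.118,-0.028,0.131],[0,0,0],0.5],[[-0.118,-0.028,0.131],[0,0,0],0.5],[[-0.118,-0.028,0.131],[0,0,0],0.5],[[0,0,0],[-0.028,0.048,0],0.5],[[0,0,0],[-0.028,0.048,0.02],0.5],[[0,0,0],[-0.028,0.045,0.03],0.5],[[0,0,0],[-0.016,0.027,0.05],0.5]])

```text
t: 34.8
eef_pos: [0.4461, 0.3977, 0.1295]
tool_rot: [-1.641, 2.675, -0.002]
contact_force: [0.7, -0.0, 0.2]
grip_width: 0.0429
finger_force: 0.0
```

Emit:
apply_moves(steps=[[[0,0,0],[0,0,0.055],0.5],[[0,0,0],[0,0,0.015],0.5],[[0,0,0],[0,0,0],0.5],[[0,0,0],[0,0,0],0.5]])

```text
t: 35.3
eef_pos: [0.4484, 0.3966, 0.0631]
tool_rot: [-1.638, 2.674, -0.001]
contact_force: [0.2, -0.6, -0.7]
grip_width: 0.0425
finger_force: 0.0
```

```bash
python3 - <<'E'
from h import *
s=get_state();print("TCP",s["eef_pos"]); c=near("yellow"); plan([.446,.3965,.0063],tool([0,0,-1],az(153)))
E
```

```text
TCP [0.4484 0.3966 0.0631]
yellow ((0.4463168978691101, 0.39800482988357544), (0.043472833931446075, 0.02834986336529255), 62.63519287109375)
yellow ((0.6433644890785217, 0.36620673537254333), (0.025666330009698868, 0.0510832779109478), 7.756865501403809)
yellow ((0.6338695883750916, 0.4986816644668579), (0.040738120675086975, 0.018821265548467636), 25.486133575439453)
t 35.4 turn [-0.003   0.0045 -0.0004] rows 1 each [-0.003   0.0045 -0.0004]  then shift [0.0012 0.0019 0.0568] rows 1
```

Emit:
apply_moves(steps=[[[0,0,0],[0,0.0023,0.03],0.5],[[0,0,0],[0,0,0.02],0.5],[[0,0,0],[0,0,0.007],0.5],[[0,0,0],[0,0,0],0.5],[[0,0,0],[0,0,0],0.2],[[0,0,0],[0,0,0],0.2],[[0,0,0],[0,0,0],0.2],[[0,0,0],[0,0,0],0.2]])

```text
t: 36.35
eef_pos: [0.4456, 0.3976, 0.0045]
tool_rot: [-1.64, 2.675, -0.002]
contact_force: [-0.9, -1.2, 5.2]
grip_width: 0.0268
finger_force: 35.7
```

Emit:
apply_moves(steps=[[[0,0,0],[0,0,-0.03],0.2],[[0,0,0],[0,0,-0.05],0.2],[[0,0,0],[0,0,-0.05],0.2],[[0,0,0],[0,0,-0.05],0.2],[[0,0,0],[0,0,0],0.2],[[0,0,0],[0,0,0],0.2]])

```text
t: 37.1
eef_pos: [0.4442, 0.3969, 0.1822]
tool_rot: [-1.642, 2.678, -0.002]
contact_force: [0.2, -0.3, -0.8]
grip_width: 0.0266
finger_force: 35.1
```

```bash
python3 - <<'E'
from h import *
s=get_state(); print(s["eef_pos"],s["grip_width"]); plan(place(93,-22,40),RT)
E
```

```text
[0.4442 0.3969 0.1822] 0.02661347401038834
t 37.1 turn [ 0.4732  0.1106 -0.5236] rows 4 each [ 0.1183  0.0277 -0.1309]  then shift [ 0.1735 -0.1268  0.1388] rows 5
```

Emit:
apply_moves(steps=[[[0.118,0.028,-0.131],[0,0,0],0.2],[[0.118,0.028,-0.131],[0,0,0],0.2],[[0.118,0.028,-0.131],[0,0,0],0.2],[[0.118,0.028,-0.131],[0,0,0],0.2],[[0,0,0],[0.044,-0.032,0],0.2],[[0,0,0],[0.044,-0.032,0.01],0.2],[[0,0,0],[0.044,-0.032,0.02],0.2],[[0,0,0],[0.0415,-0.031,0.03],0.2]])

```text
t: 38.1
eef_pos: [0.5881, 0.2281, 0.2192]
tool_rot: [-2.127, 1.994, -0.679]
contact_force: [0.8, 0.2, 0.0]
grip_width: 0.0273
finger_force: 35.1
```

Emit:
apply_moves(steps=[[[0,0,0],[0,0,0.045],0.2],[[0,0,0],[0,0,0.033],0.2],[[0,0,0],[0,0,0],0.2],[[0,0,0],[0,0,0],0.2]])

```text
t: 38.6
eef_pos: [0.6201, 0.2144, 0.1513]
tool_rot: [-2.125, 1.994, -0.681]
contact_force: [0.0, 0.1, 0.3]
grip_width: 0.0269
finger_force: 35.1
```

```bash
python3 - <<'E'
from h import *
s=get_state(); print(RP.inv().apply(s["eef_pos"]-P0)*1000, s["grip_width"]); plan(place(93,-22,4),RT)
c=shot("wrist"); cas(c,"yellow",46); cas(c,"green",8)
E
```

```text
[ 94.1479 -21.9647  41.9172] 0.02685987982812718
t 38.6 turn [-0.0002 -0.0011  0.001 ] rows 1 each [-0.0002 -0.0011  0.001 ]  then shift [0.     0.0011 0.0379] rows 1
yellow [ 93.5 -20.3] [29.  44.5] 0.3
green [ 43.  -22.3] [29.6 42.8] 0.2
```

Emit:
apply_moves(steps=[[[0,0,0],[0.0025,0.0005,0.02],0.2],[[0,0,0],[0,0,0.012],0.2],[[0,0,0],[0,0,0.004],0.2],[[0,0,0],[0,0,0],0.2],[[0,0,0],[0,0,0.001],0.2],[[0,0,0],[0,0,0],0.2]])

```text
t: 39.4
eef_pos: [0.6354, 0.2047, 0.119]
tool_rot: [-2.124, 1.994, -0.68]
contact_force: [-0.1, 0.8, -1.3]
grip_width: 0.0271
finger_force: 35.1
```

```bash
python3 - <<'E'
from h import *
s=get_state(); print(RP.inv().apply(s["eef_pos"]-P0)*1000, RP.inv().apply(s["contact_force"]),s["grip_width"])
E
```

```text
[ 93.8082 -24.5288   4.9528] [-0.4981  1.0237 -0.9306] 0.02706829862057325
```

Emit:
apply_moves(steps=[[[0,0,0],[0,0,0.0013],0.2],[[0,0,0],[0,0,0],0.2]])

```text
t: 39.65
eef_pos: [0.6359, 0.2042, 0.1173]
tool_rot: [-2.125, 1.995, -0.68]
contact_force: [0.2, -0.9, 0.6]
grip_width: 0.0267
finger_force: 35.1
```

Emit:
apply_moves(steps=[[[0,0,0],[0,0,0],0.3],[[0,0,0],[0,0,0],0.42],[[0,0,0],[0,0,0],0.42],[[0,0,0],[0,0,-0.01],0.42],[[0,0,0],[0,0,-0.03],0.42],[[0,0,0],[0,0,-0.05],0.5],[[0,0,0],[0,0,-0.04],0.5],[[0,0,0],[0,0,0],0.5]])

```text
t: 40.65
eef_pos: [0.5815, 0.2314, 0.238]
tool_rot: [-2.119, 1.989, -0.679]
contact_force: [0.4, -0.8, 0.2]
grip_width: 0.0428
finger_force: 0.0
```

```bash
python3 - <<'E'
from h import *
s=get_state();print(s["eef_pos"])
c=shot("wrist"); [cas(c,n,8) for n in ("blue","green","yellow")]
plan([.535,.405,.065],tool([0,0,-1],az(170)))
E
```

```text
[0.5815 0.2314 0.238 ]
blue [ 13.9 -22.1] [28.7 42.6] 2.6
green [ 41.7 -21.8] [27.7 41.8] 0.1
yellow [ 69.8 -22.1] [28.2 42.9] 0.7
t 40.7 turn [-0.4505 -0.1756  0.2334] rows 3 each [-0.1502 -0.0585  0.0778]  then shift [-0.1636  0.0758  0.1701] rows 5
```

Three in place. Now pink.

Emit:
apply_moves(steps=[[[-0.15,-0.0585,0.078],[0,0,0],0.5],[[-0.15,-0.0585,0.078],[0,0,0],0.5],[[-0.15,-0.0585,0.078],[0,0,0],0.5],[[0,0,0],[-0.055,0.025,0],0.5],[[0,0,0],[-0.055,0.025,0.01],0.5],[[0,0,0],[-0.0535,0.025,0.02],0.5],[[0,0,0],[0,0,0.06],0.5],[[0,0,0],[0,0,0.06],0.5]])

```text
t: 41.7
eef_pos: [0.5351, 0.4037, 0.0792]
tool_rot: [2.015, -2.404, 0.002]
contact_force: [0.9, 0.4, -0.3]
grip_width: 0.0426
finger_force: 0.0
```

Emit:
apply_moves(steps=[[[0,0,0],[0,0,0.02],0.5],[[0,0,0],[0,0,0],0.5],[[0,0,0],[0,0,0],0.5]])

```text
t: 42.08
eef_pos: [0.5374, 0.4041, 0.0657]
tool_rot: [-2.016, 2.408, -0.002]
contact_force: [-0.2, -0.4, 0.7]
grip_width: 0.0426
finger_force: 0.0
```

```bash
python3 - <<'E'
from h import *
s=get_state();print("TCP",s["eef_pos"]); c=near("pink"); plan([.535,.4055,.0055],tool([0,0,-1],az(170)))
E
```

```text
TCP [0.5374 0.4041 0.0657]
pink ((0.5351453423500061, 0.4057251513004303), (0.042302872985601425, 0.027527466416358948), 79.9677505493164)
t 42.1 turn [-0.0017  0.0005 -0.0019] rows 1 each [-0.0017  0.0005 -0.0019]  then shift [-0.0008  0.0024  0.0602] rows 2
```

Emit:
apply_moves(steps=[[[0,0,0],[-0.001,0.0024,0.03],0.5],[[0,0,0],[0,0,0.022],0.5],[[0,0,0],[0,0,0.008],0.5],[[0,0,0],[0,0,0],0.5],[[0,0,0],[0,0,0],0.2],[[0,0,0],[0,0,0],0.2],[[0,0,0],[0,0,0],0.2],[[0,0,0],[0,0,0],0.2]])

```text
t: 43.12
eef_pos: [0.5344, 0.4052, 0.0042]
tool_rot: [2.017, -2.408, 0.002]
contact_force: [-0.9, -0.0, 6.4]
grip_width: 0.0268
finger_force: 35.4
```

Emit:
apply_moves(steps=[[[0,0,0],[0,0,-0.03],0.2],[[0,0,0],[0,0,-0.05],0.2],[[0,0,0],[0,0,-0.06],0.2],[[0,0,0],[0,0,-0.06],0.2],[[0,0,0],[0,0,0],0.2],[[0,0,0],[0,0,0],0.2]])

```text
t: 43.88
eef_pos: [0.5336, 0.4052, 0.2016]
tool_rot: [2.015, -2.405, 0.001]
contact_force: [0.9, -0.0, -2.2]
grip_width: 0.0266
finger_force: 34.8
```

```bash
python3 - <<'E'
from h import *
s=get_state(); print(s["eef_pos"],s["grip_width"]); plan(place(120,-23,40),RT)
E
```

```text
[0.5336 0.4052 0.2016] 0.026580161639372504
t 43.9 turn [ 0.451   0.175  -0.2338] rows 3 each [ 0.1503  0.0583 -0.0779]  then shift [ 0.1771 -0.0639  0.12  ] rows 4
```

Emit:
apply_moves(steps=[[[0.15,0.058,-0.078],[0,0,0],0.2],[[0.15,0.058,-0.078],[0,0,0],0.2],[[0.15,0.058,-0.078],[0,0,0],0.2],[[0,0,0],[0.058,-0.021,0],0.2],[[0,0,0],[0.058,-0.021,0],0.2],[[0,0,0],[0.058,-0.021,0.01],0.2],[[0,0,0],[0.003,0,0.055],0.2],[[0,0,0],[0,0,0.053],0.2]])

```text
t: 44.88
eef_pos: [0.6432, 0.2146, 0.1595]
tool_rot: [-2.124, 1.996, -0.677]
contact_force: [-0.0, 0.5, -0.5]
grip_width: 0.0267
finger_force: 34.8
```

Emit:
apply_moves(steps=[[[0,0,0],[0,0,0],0.2],[[0,0,0],[0,0,0],0.2]])

```text
t: 45.12
eef_pos: [0.6431, 0.2162, 0.1624]
tool_rot: [-2.125, 1.994, -0.679]
contact_force: [-0.0, 0.9, 0.7]
grip_width: 0.0268
finger_force: 34.8
```

```bash
python3 - <<'E'
from h import *
s=get_state(); print(RP.inv().apply(s["eef_pos"]-P0)*1000, s["grip_width"]); plan(place(121,-24,4),RT)
c=shot("wrist"); cas(c,"pink",46); cas(c,"yellow",8)
E
```

```text
[119.7048 -23.0022  42.4111] 0.02675947532739391
t 45.1 turn [-0.0003 -0.0001  0.0008] rows 1 each [-0.0003 -0.0001  0.0008]  then shift [ 0.001  -0.0013  0.0384] rows 1
pink [119.  -20.5] [29.  44.8] 0.3
yellow [ 71.1 -22. ] [30.  43.7] 0.1
```

Emit:
apply_moves(steps=[[[0,0,0],[0.0025,-0.0015,0.02],0.2],[[0,0,0],[0,0,0.013],0.2],[[0,0,0],[0,0,0.004],0.2],[[0,0,0],[0,0,0],0.2],[[0,0,0],[0,0,0.0015],0.2],[[0,0,0],[0,0,0],0.2]])

```text
t: 45.92
eef_pos: [0.6607, 0.2066, 0.1296]
tool_rot: [-2.124, 1.994, -0.678]
contact_force: [0.3, 0.6, -0.5]
grip_width: 0.0267
finger_force: 34.8
```

```bash
python3 - <<'E'
from h import *
s=get_state(); print(RP.inv().apply(s["eef_pos"]-P0)*1000, RP.inv().apply(s["contact_force"]),s["grip_width"])
E
```

```text
[121.3135 -25.3684   4.0727] [ 0.1564  0.7024 -0.4937] 0.026723362439759136
```

Emit:
apply_moves(steps=[[[0,0,0],[0,0,0.001],0.2],[[0,0,0],[0,0,0],0.3],[[0,0,0],[0,0,0],0.42],[[0,0,0],[0,0,0],0.42],[[0,0,0],[0,0,-0.01],0.42],[[0,0,0],[0,0,-0.03],0.42],[[0,0,0],[0,0,-0.05],0.5],[[0,0,0],[0,0,-0.05],0.3]])

```text
t: 46.92
eef_pos: [0.6015, 0.2335, 0.2545]
tool_rot: [-2.124, 1.994, -0.678]
contact_force: [0.5, 1.0, 0.7]
grip_width: 0.0263
finger_force: 0.0
```

Emit:
apply_moves(steps=[[[0,0,0],[0,0,-0.02],0],[[0,0,0],[0,0,0],0],[[0,0,0],[0,0,0],0]])

```text
t: 47.3
eef_pos: [0.5937, 0.2371, 0.2689]
tool_rot: [-2.126, 1.995, -0.678]
contact_force: [0.5, 0.3, -0.7]
grip_width: 0.0002
finger_force: 0.0
```

```bash
python3 - <<'E'
from h import *
s=get_state();print(s["eef_pos"])
c=shot("wrist"); [cas(c,n,8) for n in ("blue","green","yellow","pink")]
cv2.imwrite("pics/w13.png",cv2.resize(c["img"],(780,585),interpolation=cv2.INTER_CUBIC)); np.savez("w13.npz",**c)
plan([.608,.3395,.07],tool([0,0,-1],az(186.6)))
E
```

```text
[0.5937 0.2371 0.2689]
blue [ 14.2 -21.4] [28.9 41.8] 2.3
green [ 42.6 -21.9] [28.4 41.9] 0.3
yellow [ 70.3 -21.8] [28.  41.8] 0.0
pink [ 98.6 -21.8] [27.6 41.8] 0.2
t 47.4 turn [-0.4148 -0.2413 -0.0509] rows 3 each [-0.1383 -0.0804 -0.017 ]  then shift [-0.1004 -0.0259  0.1984] rows 4
```

View pics/w13.png

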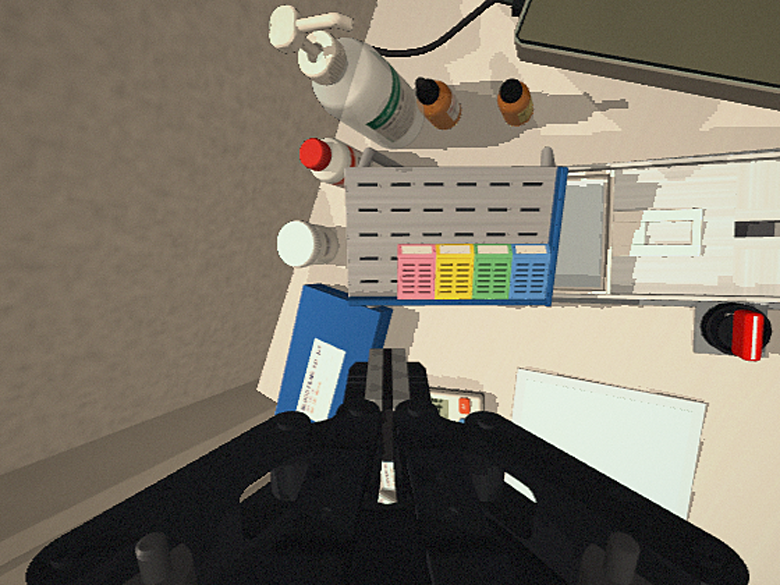

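Emit:
apply_moves(steps=[[[-0.138,-0.08,-0.017],[0,0,0],0],[[-0.138,-0.08,-0.017],[0,0,0],0],[[-0.138,-0.08,-0.017],[0,0,0],0],[[0,0,0],[-0.05,-0.013,0],0],[[0,0,0],[-0.048,-0.013,0.02],0],[[0,0,0],[0,0,0.06],0],[[0,0,0],[0,0,0.06],0],[[0,0,0],[0,0,0.04],0]])

```text
t: 48.35
eef_pos: [0.6075, 0.3361, 0.0843]
tool_rot: [2.342, -2.087, 0.001]
contact_force: [0.2, 1.2, 1.2]
grip_width: 0.0
finger_force: 0.0
```

Emit:
apply_moves(steps=[[[0,0,0],[0,0,0],0],[[0,0,0],[0,0,0],0]])

```text
t: 48.6
eef_pos: [0.61, 0.3376, 0.0921]
tool_rot: [-2.343, 2.087, -0.005]
contact_force: [-0.8, 0.0, 2.8]
grip_width: -0.0001
finger_force: 0.0
```

```bash
python3 - <<'E'
from h import *
s=get_state();print(s["eef_pos"],s["tool_rot"])
c=shot("wrist"); cv2.imwrite("pics/w14.png",c["img"])
hsv=cv2.cvtColor(c["img"],cv2.COLOR_BGR2HSV)
m=cv2.inRange(hsv,(0,110,80),(14,255,255))
for n,mm in (("red",m),("blue",mask(c["img"],"blue",60,60))):
  for b in blobs(mm,20):
    r=cv2.minAreaRect(np.array([onz(c,p,.019)[:2] for p in b]).astype(np.float32))
    if .55<r[0][0]<.68 and .28<r[0][1]<.42: print(n,np.round(r[0],4),np.round(r[1],4),r[2])
E
```

```text
[0.61   0.3376 0.0921] [-2.3428  2.0874 -0.0052]
red [0.6109 0.3396] [0.0101 0.0156] 6.770911693572998
blue [0.6752 0.4134] [0.0324 0.0098] 18.5915584564209
blue [0.6084 0.3579] [0.0096 0.0112] 6.796340465545654
```

Emit:
apply_moves(steps=[[[0,0,0],[0,0,0.04],0],[[0,0,0],[0,0,0.025],0],[[0,0,0],[0,0,0.004],0],[[0,0,0],[0,0,0],0],[[0,0,0],[0,0,0],0]])

```text
t: 49.28
eef_pos: [0.6102, 0.3384, 0.0238]
tool_rot: [-2.342, 2.086, -0.004]
contact_force: [-0.3, 0.3, -0.6]
grip_width: -0.0002
finger_force: 0.0
```

Emit:
apply_moves(steps=[[[0,0,0],[0,0,0.003],0],[[0,0,0],[0,0,0.002],0],[[0,0,0],[0,0,0.001],0],[[0,0,0],[0,0,0.001],0],[[0,0,0],[0,0,0],0]])

```text
t: 49.9
eef_pos: [0.6098, 0.3381, 0.0176]
tool_rot: [-2.344, 2.086, -0.005]
contact_force: [-6.5, -1.1, 12.2]
grip_width: -0.0003
finger_force: 6.1
```

Emit:
apply_moves(steps=[[[0,0,0],[0,0,0],0],[[0,0,0],[0,0,-0.01],0],[[0,0,0],[0,0,-0.05],0],[[0,0,0],[0,0,-0.06],0],[[0,0,0],[0.03,0.03,-0.05],0],[[0,0,0],[0.03,0.04,-0.04],0],[[0,0,0],[0,0,0],0],[[0,0,0],[0,0,0],0]])

```text
t: 50.9
eef_pos: [0.5478, 0.2724, 0.2208]
tool_rot: [-2.344, 2.088, -0.002]
contact_force: [-0.2, 0.3, -1.5]
grip_width: -0.0
finger_force: 0.0
```

```bash
python3 - <<'E'
from h import *
s=get_state();print(s["t"],s["eef_pos"])
c=shot("wrist"); [cas(c,n,8) for n in ("blue","green","yellow","pink")]
h=cv2.cvtColor(c["img"],cv2.COLOR_BGR2GRAY); a=np.radians(6)
for y in (-.03,.0,.03):
    l=[]
    for x in np.arange(-.12,-.02,.002):
        u=proj(c,S0+RS.apply([x,y,.017+(x+.177)*np.tan(a)+.018])).round().astype(int)
        l.append(int(h[u[1],u[0]]) if 0<=u[1]<420 and 0<=u[0]<560 else -1)
    print(y,l)
cv2.imwrite("pics/w15.png",cv2.resize(c["img"],(780,585),interpolation=cv2.INTER_CUBIC))
E
```

```text
50.9 [0.5478 0.2724 0.2208]
blue [ 14.2 -21.7] [29.2 41.7] 1.4
green [ 42.1 -22.1] [28.  43.3] 2.9
yellow [ 70.4 -21.8] [28.4 42.8] 0.5
pink [ 98.4 -21.6] [28.  42.4] 0.2
-0.03 [187, 188, 192, 190, 189, 189, 192, 189, 190, 189, 191, 189, 191, 196, 190, 189, 191, 193, 190, 191, 190, 191, 192, 198, 204, 124, 135, 139, 136, 137, 135, 138, 139, 136, 129, 132, 137, 141, 112, 161, 75, 91, 128, 121, 139, 139, 136, 139, 138, 141]
0.0 [25, 219, 194, 197, 193, 195, 194, 198, 195, 127, 128, 215, 209, 205, 200, 196, 195, 199, 194, 192, 196, 195, 197, 195, 195, 194, 192, 186, 179, 212, 215, 208, 154, 155, 154, 152, 155, 156, 132, 154, 73, 109, 127, 138, 143, 140, 136, 140, 142, 139]
0.03 [197, 195, 188, 191, 192, 192, 191, 195, 190, 189, 194, 196, 194, 197, 199, 196, 196, 195, 195, 194, 191, 192, 193, 194, 194, 193, 196, 193, 193, 193, 196, 192, 133, 135, 135, 137, 139, 132, 135, 226, 135, 83, 134, 140, 141, 138, 140, 139, 142, 136]
```

View pics/w15.png

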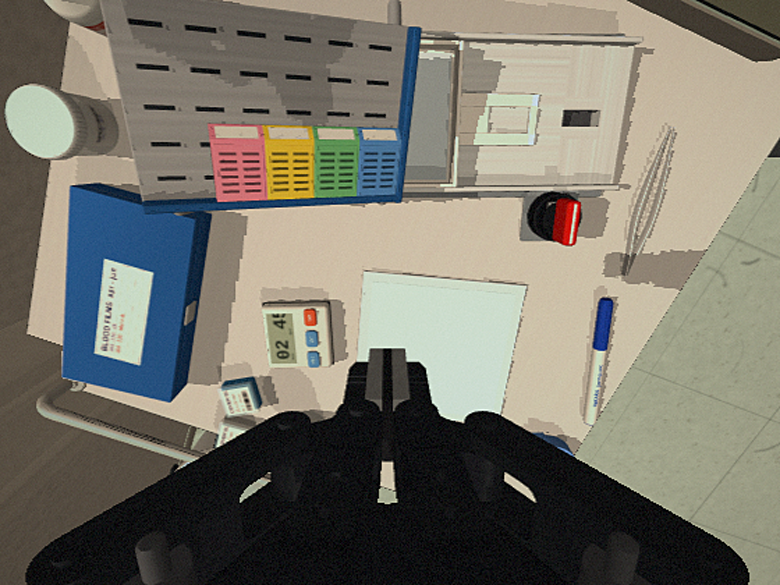

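```bash
python3 -c "
from plant import env
print(env.finish_job())"
```

```text
the job is handed in; nothing more can be done
None
```

I handed in the job at about 51 s with every step done: the knob stands in the cup, the tray is home against the top stop, all four cassettes (blue, green, yellow, pink) lie in a closed row in the low corner, and the red key was pressed. The judge's verdict wasn't shown, so this rests on the final camera check and the press force.

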